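Set the joint dowels of two coping stones to their marks

TASK

The next two coping stones are about to be slid up against the drilled ends of these two. Put a dowel in each bore, tapered nose first, slid in until the dark ring on it is level with the stone's face: one is only started in its bore and needs pushing in, the other lies on the bench. Shove the block of waste stone out of the way of the next stones, leave it on the bench, and do not disturb the hammer, the chisel and the square.

Things in the scene. Friction and masses are not known exactly. Their poses are not given: they have to be found in the camera images.
- stone_a: Stone A, whose bore already holds a dowel: a fixed grey coping stone 200 mm long (along x), 100 wide (y), 80 high with a slight ridge along its top (88 in all), lying on timber bearers 30 mm thick, so its top is 118 mm above the bench. Origin under its middle, on the bearers. Its drilled end face stands at x = -100 mm. Either stone may be the one nearer the robot.
- bore_a (a point): Centre of the mouth of the bore in stone A's end face: a level round hole, 35 mm in diameter and 160 mm deep, its axis 70 mm above the bench and 48 mm below the stone's top. The x axis points into the stone along the bore, z is up.
- stone_b: Stone B, whose bore is empty: same size, height and axes. It lies beside stone A on the same bearers, about 130 mm away between the bores, faces level and all but parallel.
- bore_b (a point): Centre of the mouth of the empty bore in stone B's end face; same size, height and axes as bore_a.
- bearers: Two fixed timber bearers, 300 mm long and 30 thick, under both stones. Origin on the bench midway between the stones; x runs along them from their drilled ends backwards, y across both. Drilled faces at x = -100 mm, outer sides of the pair at y = +-115 mm. The next stones are the same size and need the bench in front of the faces, as wide as the pair, to about x = -320 mm.
- dowel_a_mid (a point): Middle, on the axis, of the dowel already started in stone A: a capped stainless steel tube, 32 mm in diameter, 160 mm long, 0.3 kg, with a 10 mm long tapered nose (23 mm at the tip, at +80 mm) and a flat closed tail (at -80 mm). x points along it to the nose; y and z turn as it rolls. It lies level in the bore, sticks 58 to 74 mm out, and slides under a few newtons.
- dowel_a_mark (a point): Centre, on the axis, of the dark ring (4 mm wide) round that dowel: 120 mm from the nose tip, 40 mm from the tail, 40 mm behind dowel_a_mid. Same axes.
- dowel_b_mid (a point): Middle, on the axis, of the second, identical dowel, lying on the bench (axis 16 mm up); x axis to its nose. It can roll. Let go in the bore with its middle still outside, it droops and then binds when pushed at the tail; with its middle inside it lies level and slides.
- dowel_b_mark (a point): Centre, on the axis, of the dark ring on the second dowel: 120 mm from its nose tip, 40 mm from its tail. Same axes.
- waste_mid (a point): Middle, 35 mm up, of a rough block of waste stone on the bench in front of stone B: 80 (x) by 60 (y) by 70 mm high, the top 20 mm a bit smaller than the rest, 0.75 kg; it slides when pushed low down.
- hammer: Club hammer lying on the bench, 255 mm long along x, head (40 x 88 x 40 mm) at the +x end, wooden handle; origin under its middle.
- chisel: Flat steel chisel lying on the bench, 205 mm long along x and up to 48 mm wide, blade at +x, 20 mm high; origin under its middle.
- square: Mason's try square lying on the bench: wooden stock 150 (x) x 30 x 18 mm centred at the origin, steel blade 34 x 200 mm running to +y from the stock's +x end.
There are look-alikes about, which are no part of the job. Leave any yellow look-alike of the part that bears dowel_b_mid alone.

How it is judged:
At the end, for the whole second after the job is handed in: Each dowel rests in its bore, nose first, with its ring within 5 mm of level with the stone's face; the waste block rests on the bench, its middle at least 140 mm to either side of the middle line between the stones or at least 250 mm out in front of their faces (x of dowel_a_mark in the frame of bore_a between -0.005 and 0.005 m and x of dowel_b_mark in the frame of bore_b between -0.005 and 0.005 m and distance between dowel_a_mark and bore_a below 0.01 m and distance between dowel_b_mark and bore_b below 0.01 m and x of dowel_a_mid in the frame of bore_a above 0.01 m and x of dowel_b_mid in the frame of bore_b above 0.01 m and linear speed of each of dowel_a, dowel_b, waste below 0.01 m/s and (y of waste_mid in the frame of bearers above 0.14 m or y of waste_mid in the frame of bearers below -0.14 m or x of waste_mid in the frame of bearers below -0.35 m) and height (world z) of waste_mid between 0.02 and 0.05 m); the robot touches nothing.
It fails at once if the hammer is moved more than 30 mm (distance of hammer from where it was at the start of the episode above 0.03 m).
It fails at once if the chisel is moved more than 30 mm (distance of chisel from where it was at the start of the episode above 0.03 m).
It fails at once if the square is moved more than 30 mm (distance of square from where it was at the start of the episode above 0.03 m).
It also fails if it takes over 72 s, if anything falls off the work surface, if the arm or the gripper's body presses on something with over 40 N, if the wrist force passes 120 N, or if a joint passes its speed limit or range.

ROBOT

A 6-joint arm with a two-finger parallel gripper is mounted at the origin on the work surface. World frame = base frame: x ahead of the robot, y to its left, z up, the work surface at z = 0. Lengths are in m, angles in rad, forces in N, time in s.
With the tool pointing down it reaches from about 0.35 to 1 m from the base axis. Payload 7.1 kg.
Tool frame: the origin (TCP) lies midway between the tips of the shut fingers; the grasp point (between the pads) lies arm.grip_point_offset behind it (arm.grip_point_offset is the distance from the TCP to the grasp point, in m); z points along the fingers, y is the direction in which the jaws open and shut (so a half turn about z gives the same grasp; the last joint's range is limited). The gripper opens to 85 mm and grips with 20 to 120 N. Pads are 22 mm wide; open, the fingers measure 114 mm over their backs; the gripper's body (76 mm by 85 mm) begins 54 mm behind the grasp point. The pads swing forward as they close: fully open they stand 13 mm farther back than shut.
Start: joints at [-0.019, 0.423, 1.63, -0, 1.089, -0.019], TCP at [0.625, 0, 0.231] pointing down, gripper open.
Joint ranges: [-3, 3], [-0.9, 2.11], [0.09, 2.58], [-1.31, 4.45], [0.11, 2.69], [-2.54, 2.54]. Speed limits (rad/s): [2.39, 2.39, 3.01, 3.14, 3.14, 3.14].

INTERFACE

Orientations are given as [roll, pitch, yaw] about the fixed x, y, z axes, in that order (R = Rz(yaw) Ry(pitch) Rx(roll)).
In Python, from cell import arm gives the robot as it stands.
- The arm moves only by the tool apply_moves, never from a script. Its argument "rows" is a list that holds one entry, the list of rows, each a list of 4 numbers: the shift along the tool's x, y, z in m, then the turn about the tool's z in rad. In form: [[[dx, dy, dz, roll], ...]]. A call has 1 to 5 rows; each row shifts and turns the pose as measured when the row begins, along the tool's axes as they then stand; what a row does not reach is not made up. A row lasts 1/8 s, in which the tool goes at most 62.5 mm and 10.7 degrees, less where a joint would pass 70% of its speed; a pose out of reach is approached as far as the arm can. A call with a gripper value outside its range is refused whole. "claw" is the closure, from 0 (fully open) to 1 (shut), set as the call begins (left out, the last holds). The fingers move at their own pace and stop on an object; "newtons" is the grip in N (left out, the last holds). Time passes only in rows, so rows that do not move let the fingers close. It gives the time, the measured TCP pose, the force and the opening at its end, in the units of the state.
- arm.sense(): the state, without advancing time (a new reading comes with each control period).
- arm.read_camera(name): name is "scene" or "side" or "wrist"; returns the picture (420x560x3 uint8, blue, green, red); there is no depth.
- arm.calibration(name): a dict with "intrinsics" (3x3 intrinsics, pixels), "k1" (the pictures are not rectified: a ray, as slopes to the right and down, at radius r is drawn at 1 + k1 r^2 times it, then the intrinsics apply), "rvec" (rotation vector, rad) and "tvec" (3), from world to camera coordinates, as OpenCV has them; the wrist camera has in their place "T_tool_cam" (4x4, takes a point from camera to tool coordinates, whose origin is the TCP and whose axes are the flange's). Camera axes: x right, y down, z forward; pixel columns grow to the right and rows downward; lengths in m; the calibration is good to about 2 mm. A picture is of the moment at which its call begins: read the wrist's pose just before it. calibration takes no time and is no camera call.
- arm.sign_off(): hands the job in, once; it reports no verdict.
The state is a dict: "time_s": time; "q": joint angles; "dq": joint speeds; "joint_efforts": joint torques, N m; "tcp_pos": TCP position; "eef_rot": TCP orientation; "force": force on the tool from outside, world axes, zero at the start; "torque": the same for the moment, N m; "grip_width": finger opening in m.
Only numpy, scipy, OpenCV 4.12 (cv2) and the standard library are available. Lean on these libraries where they do the work, as an engineer would, in place of code of your own. Each camera call takes 0.05 s, during which the arm holds its last target.

## Working session

There is one attempt and no reset: what is moved stays moved. The work goes in short steps, Python scripts to look and compute and a tool call to move; the robot and the scene stay as the last step left them, time stands still between calls to the robot, and variables do not carry over. Pictures are saved under pics/ and viewed, and the job is handed in when it is done.

Besides the shell and the picture viewer there is one more tool, called after "Request:" in YAML: its name, and indented under it one key for each argument. apply_moves: Moves the arm, as the interface text tells. Its arguments: {"type":"object","properties":{"rows":{"type":"array","items":{"type":"array","items":{"type":"array","items":{"type":"number"}}}},"claw":{"type":"number"},"newtons":{"type":"number"}},"required":["rows"]}

```bash
ls; mkdir -p pics; python3 - <<'E'
from cell import arm
import cv2
print(arm.sense()); print(arm.grip_point_offset)
for n in ("scene","side","wrist"):
    im=arm.read_camera(n); cv2.imwrite(f"pics/{n}0.png",im); print(n,arm.calibration(n))
E
```

```text
pics
{'time_s': 0.0, 'q': array([-1.90041809e-02,  4.23820786e-01,  1.63070886e+00,  1.14511093e-05,
        1.08856865e+00, -1.89984788e-02]), 'dq': array([ 0.00023722,  0.00022756, -0.0005758 , -0.00022794,  0.00019505,
        0.00115694]), 'joint_efforts': array([ 6.87376578e-04, -5.57382560e+01, -2.81743366e+01,  7.52266601e-05,
        7.21184188e-03,  1.02962622e-05]), 'tcp_pos': array([6.24453601e-01, 3.65454053e-05, 2.30550790e-01]), 'eef_rot': array([-3.14008748e+00, -3.87386257e-05,  1.57078528e+00]), 'force': array([ 0.88520203,  0.45619579, -0.03340766]), 'torque': array([ 0.04400506, -0.00268988, -0.05114405]), 'grip_width': 0.08517179467144384}
0.0187
scene {'intrinsics': array([[505.04186487,   0.        , 273.24277441],
       [  0.        , 505.04186487, 218.97109603],
       [  0.        ,   0.        ,   1.        ]]), 'k1': 0.02578443496919612, 'rvec': array([ 2.15831667,  0.54022413, -0.27556301]), 'tvec': array([-0.40894506, -0.06522043,  1.60867512])}
side {'intrinsics': array([[426.82854844,   0.        , 278.05234779],
       [  0.        , 426.82854844, 209.30922539],
       [  0.        ,   0.        ,   1.        ]]), 'k1': -0.0009860085917067002, 'rvec': array([ 2.08431526, -0.84290013,  0.39585559]), 'tvec': array([-0.30149707,  0.26200641,  1.11008371])}
wrist {'intrinsics': array([[292.36491625,   0.        , 281.93409274],
       [  0.        , 292.36491625, 205.67134835],
       [  0.        ,   0.        ,   1.        ]]), 'k1': -0.025047293764286403, 'T_tool_cam': array([[-1.57066565e-03, -9.57821529e-01, -2.87359445e-01,
         7.33106124e-02],
       [ 9.99998763e-01, -1.47939331e-03, -5.34762119e-04,
        -4.87588350e-04],
       [ 8.70890311e-05, -2.87359929e-01,  9.57822668e-01,
        -1.41431132e-01],
       [ 0.00000000e+00,  0.00000000e+00,  0.00000000e+00,
         1.00000000e+00]])}
```

View pics/scene0.png

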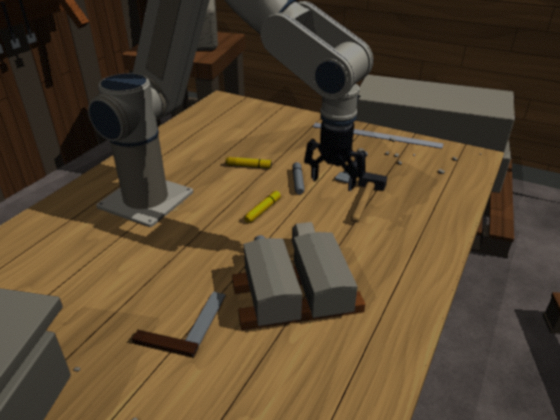

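View pics/side0.png

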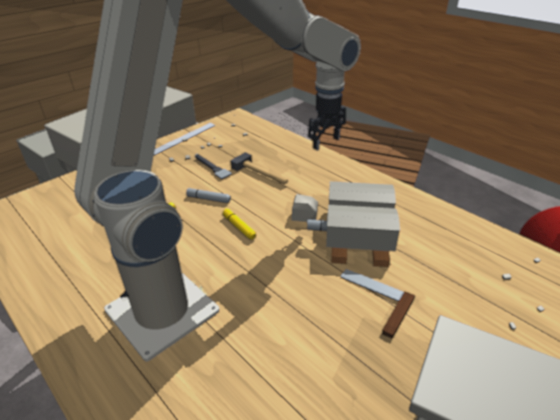

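View pics/wrist0.png

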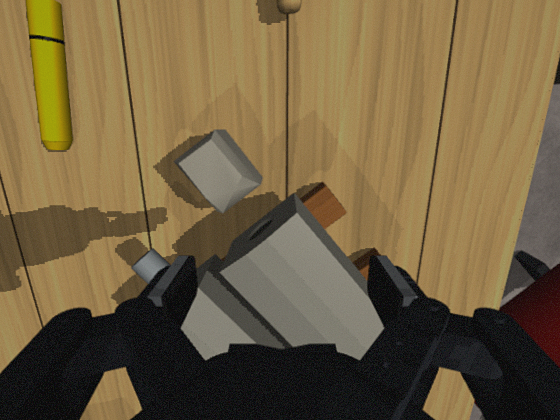

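```bash
cat > h.py <<'E'
import numpy as np, cv2
from cell import arm
from scipy.spatial.transform import Rotation as R
def cam(n, pose=None):
    c=arm.calibration(n); K=np.array(c["intrinsics"]); D=np.array([c["k1"],0,0,0,0.])
    if "rvec" in c:
        Rm=cv2.Rodrigues(np.array(c["rvec"]))[0]; t=np.array(c["tvec"])
    else:
        p,e=pose if pose is not None else (lambda s:(s["tcp_pos"],s["eef_rot"]))(arm.sense())
        T=np.eye(4); T[:3,:3]=R.from_euler("xyz",e).as_matrix(); T[:3,3]=p
        W=np.linalg.inv(T@np.array(c["T_tool_cam"])); Rm=W[:3,:3]; t=W[:3,3]
    return K,D,Rm,t
def ray(C,uv):
    K,D,Rm,t=C
    uv=np.array(uv,float).reshape(-1,1,2)
    n=cv2.undistortPoints(uv,K,D)[:,0]
    d=np.c_[n,np.ones(len(n))]@Rm
    return -Rm.T@t, d/np.linalg.norm(d,axis=1)[:,None]
def onz(C,uv,z):
    o,d=ray(C,uv); return o+d*((z-o[2])/d[:,2])[:,None]
def proj(C,P):
    K,D,Rm,t=C
    return cv2.projectPoints(np.array(P,float).reshape(-1,1,3),cv2.Rodrigues(Rm)[0],t,K,D)[0][:,0]
def tri(CA,a,CB,b):
    out=[]
    for x,y in zip(np.array(a,float).reshape(-1,2),np.array(b,float).reshape(-1,2)):
        A=[]; B=[]
        for C,u in((CA,x),(CB,y)):
            o,d=ray(C,u); M=np.eye(3)-np.outer(d[0],d[0]); A.append(M);B.append(M@o)
        out.append(np.linalg.solve(sum(A),sum(B)))
    return np.array(out)
def crop(src,dst,x,y,w,h,s):
    im=cv2.imread(src)[y:y+h,x:x+w]; cv2.imwrite(dst,cv2.resize(im,None,fx=s,fy=s,interpolation=cv2.INTER_CUBIC))
E
python3 - <<'E'
from h import *
crop("pics/scene0.png","pics/s0a.png",220,140,180,200,3)
crop("pics/side0.png","pics/d0a.png",170,140,250,180,3)
S=cam("scene"); D=cam("side"); 
print(onz(S,[[298,178],[264,205],[245,162]],.016)[:,:2]); print(onz(D,[[208,196],[240,224]],.016)[:,:2])
E
```

```text
[[0.38811159 0.31530789]
 [0.36406637 0.12650345]
 [0.1792948  0.32308243]]
[[0.37797481 0.31454204]
 [0.35869065 0.1157013 ]]
```

View pics/s0a.png

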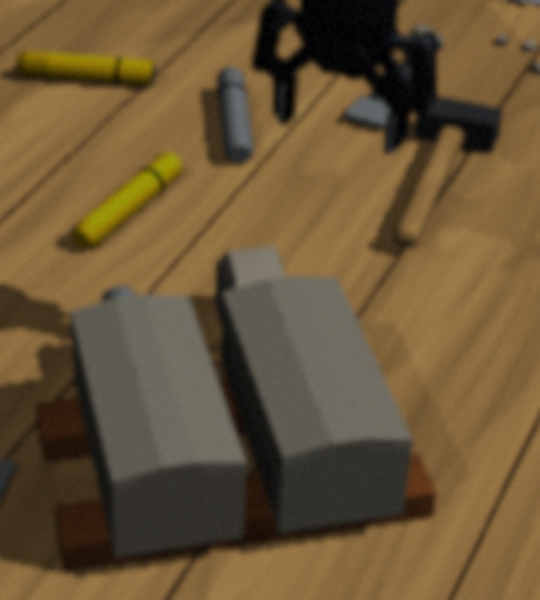

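View pics/d0a.png

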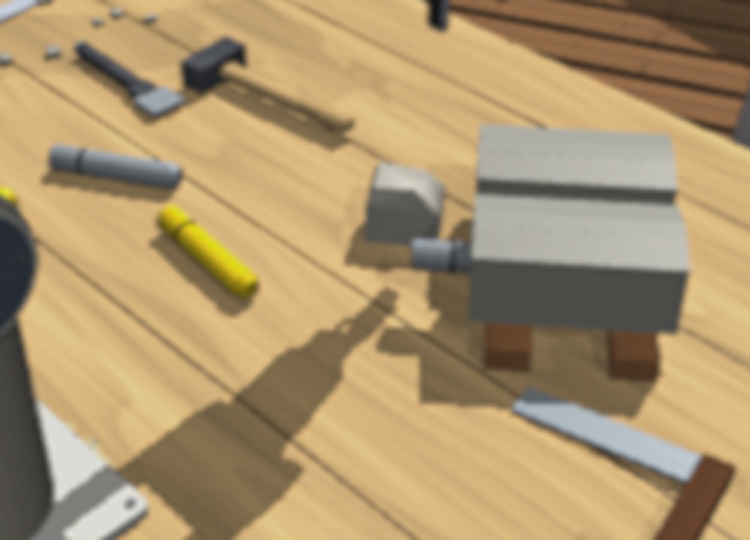

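```bash
python3 - <<'E'
from h import *
crop("pics/wrist0.png","pics/w0a.png",100,110,300,220,2.6)
S=cam("scene")
f=lambda L,z:np.round(onz(S,np.array(L)/3.+[220,140],z)[:,:2],4).tolist()
print("A",f([[75,314],[190,298],[243,464],[115,484]],.11)); print("B",f([[223,292],[337,281],[407,440],[280,458]],.11))
print("ridge A",f([[122,294],[185,465]],.118),"B",f([[268,280],[350,440]],.118))
print("dowel ends",f([[232,75],[240,158],[235,92]],.016))
E
```

```text
A [[0.4715, -0.1611], [0.5457, -0.098], [0.6685, -0.2515], [0.5956, -0.313]]
B [[0.5665, -0.0779], [0.6451, -0.0193], [0.7655, -0.1715], [0.6898, -0.2331]]
ridge A [[0.4978, -0.1286], [0.635, -0.2794]] B [[0.5969, -0.0548], [0.7307, -0.1993]]
dowel ends [[0.3492, 0.3899], [0.432, 0.2396], [0.3687, 0.3578]]
```

View pics/w0a.png

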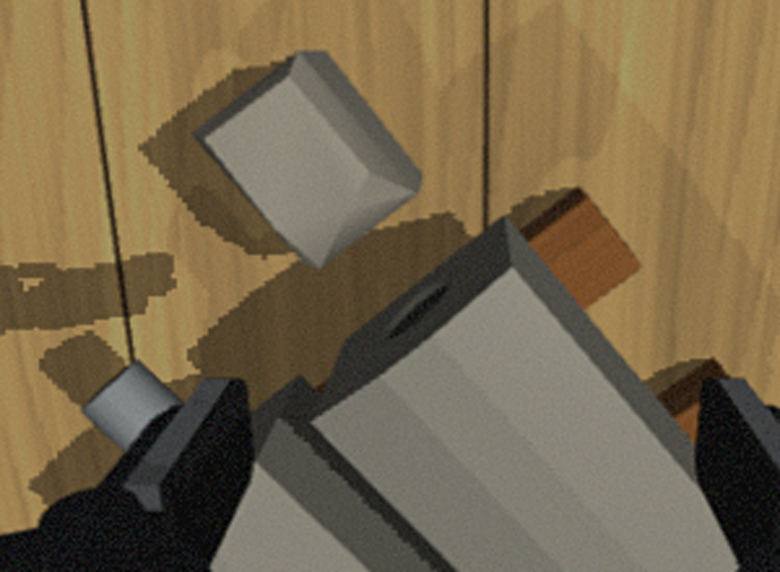

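```bash
python3 - <<'E'
from h import *
S=cam("scene");D=cam("side");W=cam("wrist")
print("hammer end",onz(S,[[355,219]],.015),onz(D,[[350/3+170,124/3+140]],.015), "wrist",onz(W,[[289,5]],.015))
print("chisel",onz(S,[[375,112/3+140],[345/3+220,115/3+140]],.0)); print("yellow", onz(S,[[280,196]],.016))
f=lambda L,z:np.round(onz(W,np.array(L)/2.6+[100,110],z)[:,:2],4).tolist()
print("waste top",f([[207,138],[290,82],[365,178],[322,265]],.07),"shoulder/base",f([[196,132],[302,52],[328,53],[420,184],[320,268]],.05))
print("B front eaves",f([[314,422],[516,268]],.11),"lower front",f([[506,220]],.11),"A eave",f([[280,420]],.11),"dowelA tail top",f([[108,385]],.07))
E
```

```text
hammer end [[0.6357343 0.1907599 0.015    ]] [[0.63778179 0.18753726 0.015     ]] wrist [[0.63153993 0.18998967 0.015     ]]
chisel [[6.04948280e-01 4.63548222e-01 1.11022302e-16]
 [4.88296275e-01 3.94805264e-01 0.00000000e+00]]
yellow [[0.38464664 0.19313699 0.016     ]]
waste top [[0.5176, 0.029], [0.5524, 0.0507], [0.5801, 0.0126], [0.5606, -0.0243]] shoulder/base [[0.5061, 0.0286], [0.5534, 0.0614], [0.5641, 0.0609], [0.6009, 0.0059], [0.5554, -0.0322]]
B front eaves [[0.5621, -0.0753], [0.6394, -0.0126]] lower front [[0.6356, 0.0054]] A eave [[0.5489, -0.0745]] dowelA tail top [[0.4623, -0.08]]
```

Request:
apply_moves:
  rows:
    - [[0, -0.02, 0, -0.168], [0, -0.02, 0, -0.168], [0, -0.02, 0, -0.168], [0.02, 0, 0, -0.168], [0, 0, 0, 0]]
  claw: 0

```text
time_s: 0.78
tcp_pos: [0.5532, 0.0071, 0.2292]
eef_rot: [-3.138, -0.003, 2.263]
force: [-0.6, 0.1, -0.9]
grip_width: 0.0856
```

```bash
cat >> h.py <<'E'
def rem(p,yawdeg=None):
    s=arm.sense(); M=R.from_euler("xyz",s["eef_rot"]).as_matrix(); d=np.array(p)-s["tcp_pos"]
    print("t",s["time_s"],"tcp",np.round(s["tcp_pos"],4),"rot",np.round(np.degrees(s["eef_rot"]),2),"F",np.round(s["force"],1),"w",round(s["grip_width"],4))
    print("shift",np.round(M.T@d,4), "roll",None if yawdeg is None else round(-np.radians((yawdeg-np.degrees(s["eef_rot"][2])+180)%360-180),4))
E
python3 - <<'E'
from h import *
im=arm.read_camera("wrist"); cv2.imwrite("pics/w1.png",im)
crop("pics/w1.png","pics/w1a.png",60,80,400,300,2)
rem([.5555,.0158,.008],128.5)
E
```

```text
t 0.825 tcp [0.5536 0.0066 0.2292] rot [-1.7982e+02 -1.2000e-01  1.2955e+02] F [-0.1 -0.6 -1.1] w 0.0853
shift [0.0054 0.008  0.2212] roll 0.0183
```

View pics/w1a.png

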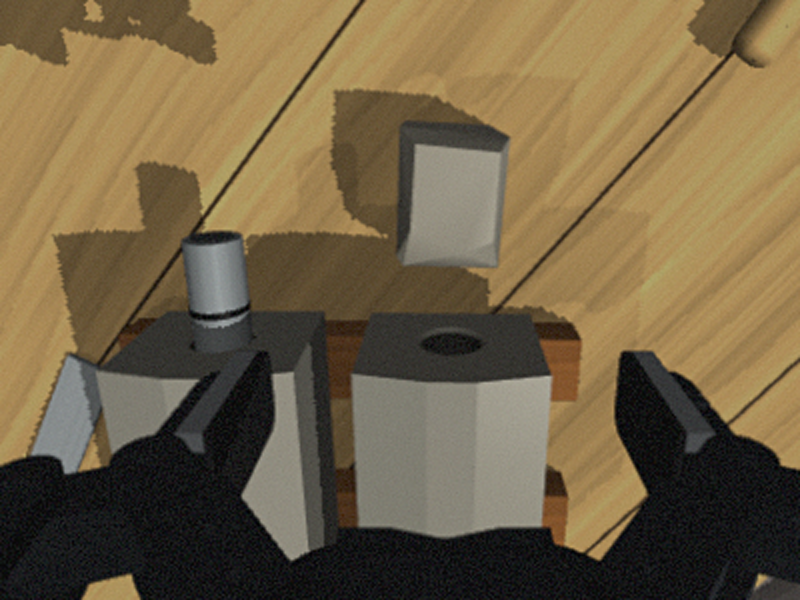

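```bash
python3 - <<'E'
from h import *
s=arm.sense()
W=cam("wrist")
f=lambda L,z:np.round(onz(W,np.array(L)/2+[60,80],z)[:,:2],4)
def show(n,P):
    P=np.array(P); d=P[1]-P[0]; print(n,P.tolist(),"mid",P.mean(0).round(4),"len",np.linalg.norm(d).round(4),"ang",np.degrees(np.arctan2(d[1],d[0])).round(2))
show("B eave",f([[352,378],[551,377]],.11)); show("B low",f([[372,313],[535,316]],.03))
show("A eave",f([[100,374],[297,373]],.11)); show("A low",f([[178,312],[325,313]],.03))
show("B ridge",f([[445,381],[445,530]],.118));show("A right",f([[297,373],[316,530]],.11))
print("boreB",f([[452,343]],.07)); 
show("waste rear",f([[402,262],[497,267]],.05)); show("waste front base",f([[403,123],[508,135]],.0)); show("waste front sh",f([[403,123],[508,135]],.05))
show("dowelA tail edges",f([[183,237],[245,237]],.07)); show("ring edges",f([[187,313],[251,309]],.07))
E
```

```text
B eave [[0.5623, -0.0773], [0.6384, -0.0137]] mid [ 0.6003 -0.0455] len 0.0992 ang 39.89
B low [[0.5615, -0.0757], [0.6419, -0.0121]] mid [ 0.6017 -0.0439] len 0.1025 ang 38.35
A eave [[0.4633, -0.157], [0.5395, -0.0926]] mid [ 0.5014 -0.1248] len 0.0998 ang 40.2
A low [[0.4664, -0.1536], [0.5387, -0.0946]] mid [ 0.5025 -0.1241] len 0.0933 ang 39.22
B ridge [[0.5963, -0.0455], [0.6525, -0.1138]] mid [ 0.6244 -0.0796] len 0.0884 ang -50.55
A right [[0.5395, -0.0926], [0.6029, -0.1646]] mid [ 0.5712 -0.1286] len 0.0959 ang -48.63
boreB [[ 0.601  -0.0452]]
waste rear [[0.5524, -0.0314], [0.5966, 0.0011]] mid [ 0.5745 -0.0151] len 0.0549 ang 36.33
waste front base [[0.5037, 0.0254], [0.559, 0.0614]] mid [0.5314 0.0434] len 0.066 ang 33.06
waste front sh [[0.5042, 0.0305], [0.552, 0.0616]] mid [0.5281 0.046 ] len 0.057 ang 33.05
dowelA tail edges [[0.4502, -0.0894], [0.476, -0.068]] mid [ 0.4631 -0.0787] len 0.0335 ang 39.67
ring edges [[0.4755, -0.1254], [0.5018, -0.1005]] mid [ 0.4886 -0.113 ] len 0.0362 ang 43.43
```

Request:
apply_moves:
  rows:
    - [[0.004, 0.005, 0.05, 0.08], [0, 0, 0.05, 0], [0, 0, 0.04, 0], [0, 0, 0.03, 0], [0, 0, 0, 0]]

```text
time_s: 1.45
tcp_pos: [0.5598, 0.0111, 0.0556]
eef_rot: [3.14, 0.003, 2.164]
force: [-0.2, 0.0, 0.5]
grip_width: 0.0853
```

```bash
python3 - <<'E'
from h import *
rem([.5515,.0145,.010],125)
im=arm.read_camera("wrist"); cv2.imwrite("pics/w2.png",im)
E
```

```text
t 1.45 tcp [0.5598 0.0111 0.0556] rot [1.799e+02 1.400e-01 1.240e+02] F [-0.2  0.   0.5] w 0.0853
shift [ 0.0076 -0.005   0.0456] roll -0.0175
```

View pics/w2.png

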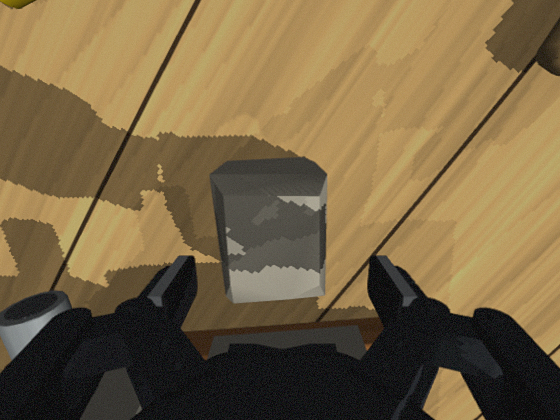

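Request:
apply_moves:
  rows:
    - [[0.008, -0.004, 0.01, -0.01], [0, 0, 0.02, 0], [0, 0, 0.015, 0], [0, 0, 0, 0], [0, 0, 0, 0]]

```text
time_s: 2.12
tcp_pos: [0.5562, 0.016, 0.0149]
eef_rot: [3.131, 0.009, 2.174]
force: [0.2, 1.2, 0.7]
grip_width: 0.0854
```

Request:
apply_moves:
  rows:
    - [[0, 0, 0, 0], [0, 0, 0, 0], [0, 0, 0, 0], [0, 0, 0, 0]]
  claw: 1
  newtons: 60

```text
time_s: 2.62
tcp_pos: [0.5554, 0.0156, 0.0159]
eef_rot: [3.132, 0.008, 2.174]
force: [-0.6, -0.5, -2.1]
grip_width: 0.0594
```

Request:
apply_moves:
  rows:
    - [[0, 0, -0.015, 0], [0, 0, -0.01, 0], [0.01, 0.035, 0, 0], [0, 0.035, 0, 0], [0, 0.035, 0, 0]]

```text
time_s: 3.25
tcp_pos: [0.6345, 0.0837, 0.0442]
eef_rot: [3.136, 0.006, 2.171]
force: [-0.0, 0.0, -7.6]
grip_width: 0.0594
```

Request:
apply_moves:
  rows:
    - [[0, 0.01, 0, 0], [0, 0, 0, 0]]

```text
time_s: 3.5
tcp_pos: [0.6446, 0.091, 0.0453]
eef_rot: [3.134, 0.007, 2.173]
force: [-0.6, 0.1, -6.6]
grip_width: 0.0591
```

```bash
python3 - <<'E'
from h import *
u=np.array([.636,-.772]); v=np.array([.772,.636])
mid=(np.array([.601,-.045])+[.502,-.1245])/2
s=arm.sense(); print("v",(s["tcp_pos"][:2]-mid)@v)
rem([.5515,.0145,.0159],125)
im=arm.read_camera("wrist"); cv2.imwrite("pics/w3.png",im)
E
```

```text
v 0.18359502932868202
t 3.5 tcp [0.6446 0.091  0.0453] rot [179.56   0.39 124.49] F [-0.6  0.1 -6.6] w 0.0591
shift [-0.0101 -0.1202  0.0286] roll -0.0089
```

View pics/w3.png

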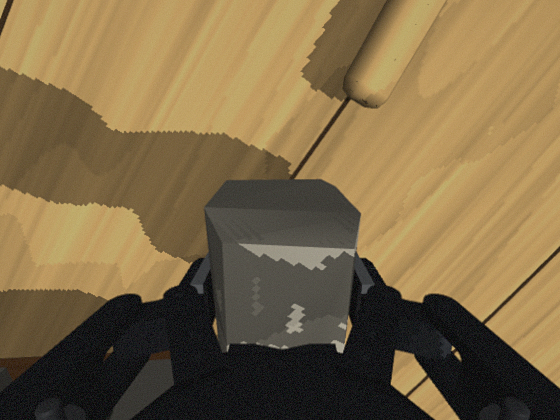

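Block is held, at v = 184 mm, well short of the hammer handle (tip at pixel (365,105)). Lower and release.

Request:
apply_moves:
  rows:
    - [[0, 0, 0.015, 0], [0, 0, 0.01, 0], [0, 0, 0.004, 0], [0, 0, 0, 0]]

```text
time_s: 4.05
tcp_pos: [0.6422, 0.0892, 0.0161]
eef_rot: [3.136, 0.005, 2.171]
force: [1.0, 1.4, -5.3]
grip_width: 0.0592
```

Request:
apply_moves:
  rows:
    - [[0, 0, 0, 0], [0, 0, 0, 0], [0, 0, 0, 0], [0, 0, 0, 0]]
  claw: 0

```text
time_s: 4.55
tcp_pos: [0.6439, 0.0889, 0.0173]
eef_rot: [3.133, 0.007, 2.17]
force: [0.1, 0.1, -0.1]
grip_width: 0.0854
```

Request:
apply_moves:
  rows:
    - [[0, 0, -0.05, 0], [0, 0, -0.05, -0.02], [0.01, -0.06, -0.03, -0.05], [0, -0.06, -0.02, 0], [0, 0, 0, 0]]

```text
time_s: 5.18
tcp_pos: [0.5435, 0.0261, 0.1675]
eef_rot: [3.134, 0.008, 2.244]
force: [0.9, -0.3, 0.6]
grip_width: 0.0853
```

```bash
python3 - <<'E'
from h import *
rem([.46,-.075,.058],129.5)
im=arm.read_camera("wrist"); cv2.imwrite("pics/w4.png",im)
crop("pics/w4.png","pics/w4a.png",40,80,400,300,2)
cv2.imwrite("pics/s4.png",arm.read_camera("scene"))
E
```

```text
t 5.175 tcp [0.5435 0.0261 0.1675] rot [179.55   0.49 128.56] F [ 0.9 -0.3  0.6] w 0.0853
shift [-0.0261 -0.1292  0.1087] roll -0.0164
```

View pics/w4.png

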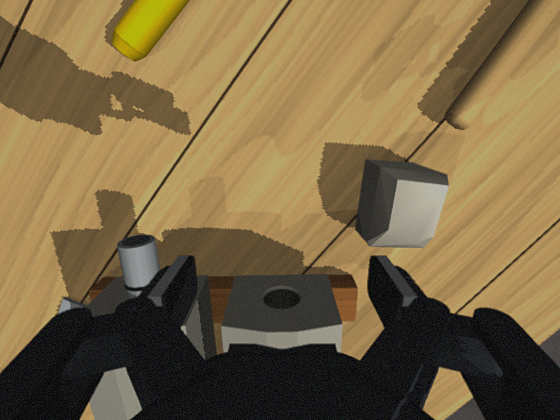

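```bash
python3 - <<'E'
from h import *
rem([.434,-.044,.15],129.5)
E
```

```text
t 5.275 tcp [0.5463 0.0275 0.1668] rot [179.47   0.52 128.62] F [-0.5 -0.1  0.1] w 0.0855
shift [ 0.0143 -0.1325  0.0154] roll -0.0154
```

Request:
apply_moves:
  rows:
    - [[0.005, -0.045, 0, -0.015], [0.005, -0.045, 0, 0], [0.005, -0.043, 0.015, 0], [0, 0, 0, 0], [0, 0, 0, 0]]
  claw: 1

```text
time_s: 5.9
tcp_pos: [0.4383, -0.0444, 0.1484]
eef_rot: [3.129, 0.011, 2.264]
force: [0.8, -0.3, -0.5]
grip_width: 0.0002
```

```bash
python3 - <<'E'
from h import *
rem([.434,-.044,.058],129.5)
im=arm.read_camera("wrist"); cv2.imwrite("pics/w5.png",im)
E
```

```text
t 5.9 tcp [ 0.4383 -0.0444  0.1484] rot [179.3    0.63 129.72] F [ 0.8 -0.3 -0.5] w 0.0002
shift [ 0.0041 -0.0042  0.0903] roll 0.0038
```

View pics/w5.png

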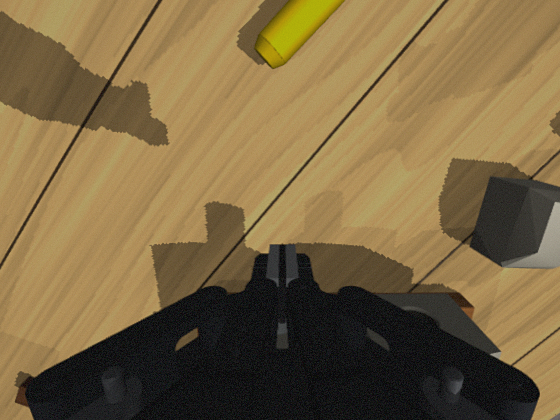

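Request:
apply_moves:
  rows:
    - [[0.004, -0.004, 0.045, 0], [0, 0, 0.045, 0], [0, 0, 0, 0], [-0.01, 0, 0, 0], [-0.005, 0, 0, 0]]

```text
time_s: 6.58
tcp_pos: [0.4535, -0.0542, 0.0597]
eef_rot: [3.122, 0.018, 2.269]
force: [0.4, -0.4, 0.9]
grip_width: 0.0
```

```bash
python3 - <<'E'
from h import *
rem([.434,-.044,.058],129.5)
cv2.imwrite("pics/d6.png",arm.read_camera("side")); crop("pics/d6.png","pics/d6a.png",240,160,180,120,4)
E
```

```text
t 6.575 tcp [ 0.4535 -0.0542  0.0597] rot [178.9    1.06 130.01] F [ 0.4 -0.4  0.9] w 0.0
shift [ 0.0204 -0.0084  0.0012] roll 0.0089
```

View pics/d6a.png

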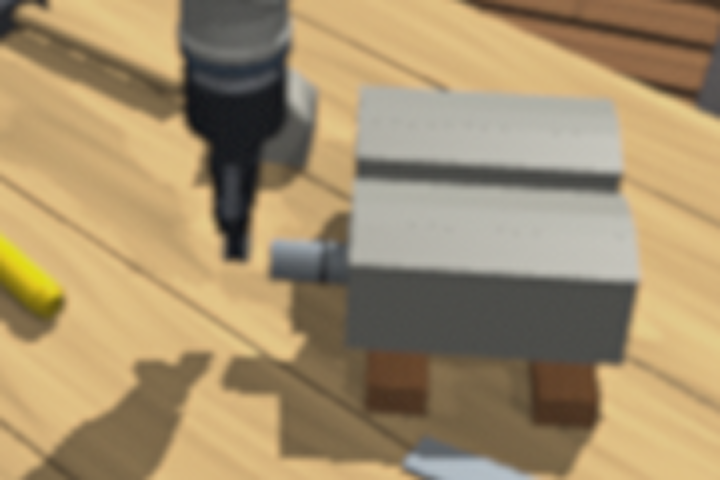

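Request:
apply_moves:
  rows:
    - [[-0.005, -0.007, 0, 0], [-0.005, 0, 0, 0], [-0.003, 0, 0, 0], [-0.003, 0, 0, 0]]

```text
time_s: 7.12
tcp_pos: [0.4597, -0.0729, 0.0623]
eef_rot: [3.12, 0.021, 2.268]
force: [-1.7, 2.0, -0.3]
grip_width: 0.0002
```

```bash
cat >> h.py <<'E'
def uv(m,yaw=-50.4):
    s=arm.sense(); a=np.radians(yaw); u=np.array([np.cos(a),np.sin(a)]); v=np.array([-u[1],u[0]])
    d=s["tcp_pos"][:2]-m; M=R.from_euler("xyz",s["eef_rot"]).as_matrix()
    print("u",round(d@u,4),"v",round(d@v,4),"tool z tilt u,v (deg)",np.degrees([M[:2,2]@u,M[:2,2]@v]).round(2),"F u,v",round(s["force"][:2]@u,1),round(s["force"][:2]@v,1))
MA=np.array([.502,-.1245]); MB=np.array([.601,-.045])
E
python3 -c "
from h import *
uv(MA)"
```

```text
u -0.0668 v 0.0003 tool z tilt u,v (deg) [1.2  1.26] F u,v -2.6 -0.0
```

```bash
python3 - <<'E'
from h import *
cv2.imwrite("pics/d7.png",arm.read_camera("side")); crop("pics/d7.png","pics/d7a.png",290,200,60,50,12)
cv2.imwrite("pics/w7.png",arm.read_camera("wrist"))
E
```

```text
(no output)
```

View pics/d7a.png

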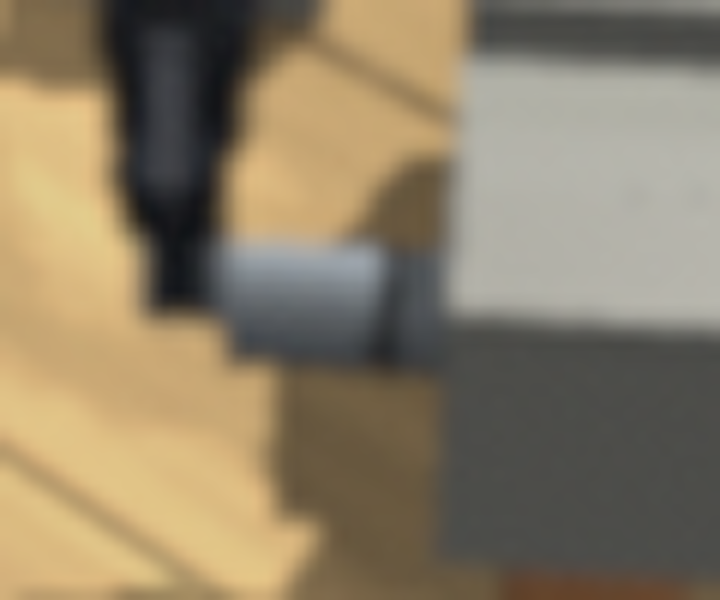

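View pics/w7.png

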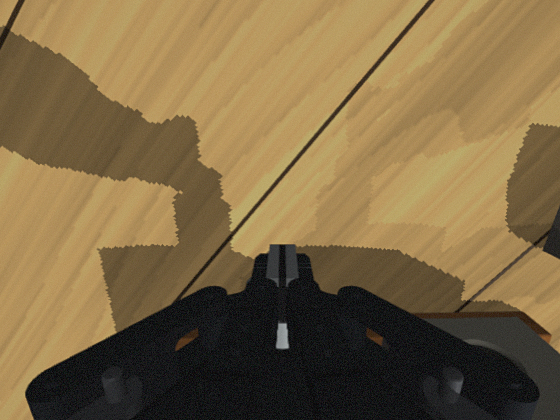

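```bash
python3 - <<'E'
from h import *
D=cam("side"); a=np.radians(-50.4); u=np.array([np.cos(a),np.sin(a),0]);v=np.array([-u[1],u[0],0])
def onplane(uvp,m,n):
    o,d=ray(D,uvp); m=np.array(m); return o+d*(((m-o)@n)/(d@n))[:,None]
M3=np.r_[MA,.07]
q=lambda L:np.array(L)/12.+[290,200]
for n,p in (("tail",[225,300]),("ring",[387,305])):
    P=onplane(q([p]),M3,v)[0]; print(n,P.round(4),"u",((P-M3)@u).round(4))
P=onz(D,q([[452,322],[470,50]]),.11); print("eaves",P.round(4),((P-M3)@u).round(4),((P-M3)@v).round(4))
E
```

```text
tail [ 0.4665 -0.0816  0.0643] u -0.0556
ring [ 0.4921 -0.1126  0.0659] u -0.0155
eaves [[ 0.4566 -0.162   0.11  ]
 [ 0.5403 -0.0946  0.11  ]] [-0.0001  0.0014] [-0.0589  0.0486]
```

Request:
apply_moves:
  rows:
    - [[-0.004, 0, 0.001, 0], [-0.004, 0, 0.001, 0], [-0.004, 0, 0.001, 0], [0, 0, 0, 0]]

```text
time_s: 7.72
tcp_pos: [0.4681, -0.0824, 0.059]
eef_rot: [3.12, 0.021, 2.268]
force: [1.1, 0.6, 0.1]
grip_width: 0.0
```

```bash
python3 - <<'E'
from h import *
uv(MA); print(arm.sense()["tcp_pos"])
E
```

```text
u -0.054 v 0.0007 tool z tilt u,v (deg) [1.19 1.24] F u,v 0.3 1.2
[ 0.468097   -0.08242603  0.05902693]
```

Request:
apply_moves:
  rows:
    - [[0.03, 0, 0, 0], [0.03, 0, -0.05, 0], [0.03, 0, -0.06, 0], [0, 0, 0, 0]]
  claw: 0

```text
time_s: 8.22
tcp_pos: [0.4085, -0.0136, 0.1658]
eef_rot: [3.119, 0.023, 2.267]
force: [0.8, 0.1, 0.1]
grip_width: 0.0721
```

```bash
python3 - <<'E'
from h import *
uv(MA)
cv2.imwrite("pics/w8.png",arm.read_camera("wrist"))
cv2.imwrite("pics/d8.png",arm.read_camera("side")); crop("pics/d8.png","pics/d8a.png",290,200,60,50,12)
E
```

```text
u -0.1451 v -0.0013 tool z tilt u,v (deg) [1.29 1.3 ] F u,v 0.5 0.7
```

View pics/w8.png

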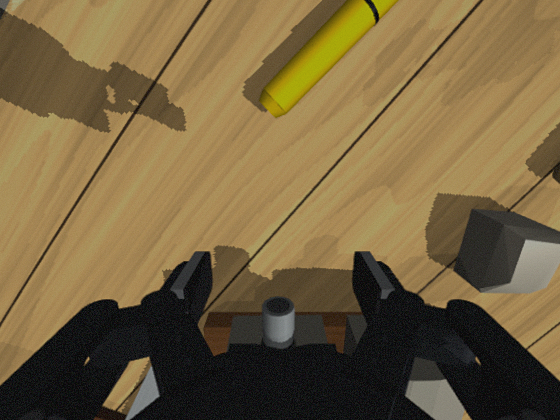

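View pics/d8a.png

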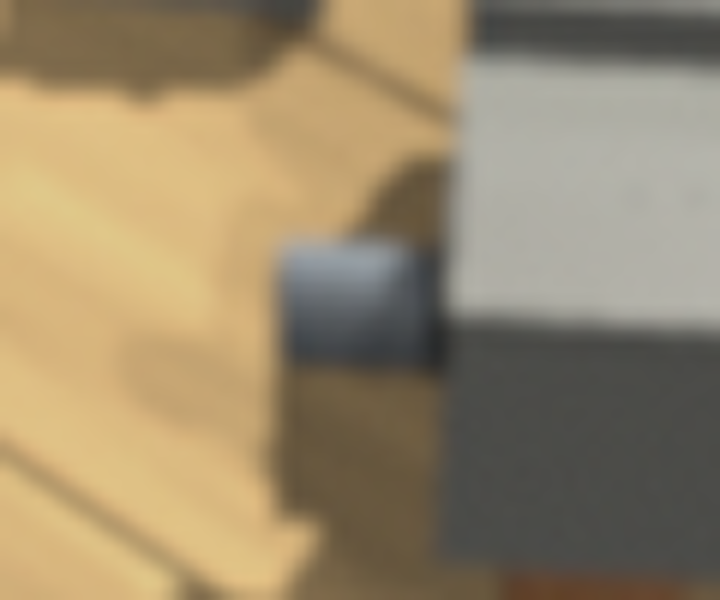

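Request:
apply_moves:
  rows:
    - [[-0.05, 0, -0.02, 0], [-0.05, 0, 0, 0], [-0.03, 0, 0, 0], [0, 0, 0, 0]]

```text
time_s: 8.82
tcp_pos: [0.4919, -0.1186, 0.1798]
eef_rot: [3.128, 0.014, 2.266]
force: [-0.2, 0.2, -0.7]
grip_width: 0.0852
```

```bash
python3 - <<'E'
from h import *
uv(MA)
cv2.imwrite("pics/w9.png",arm.read_camera("wrist"))
crop("pics/w9.png","pics/w9a.png",190,150,200,150,4)
E
```

```text
u -0.011 v -0.004 tool z tilt u,v (deg) [0.77 0.79] F u,v -0.3 -0.0
```

View pics/w9a.png

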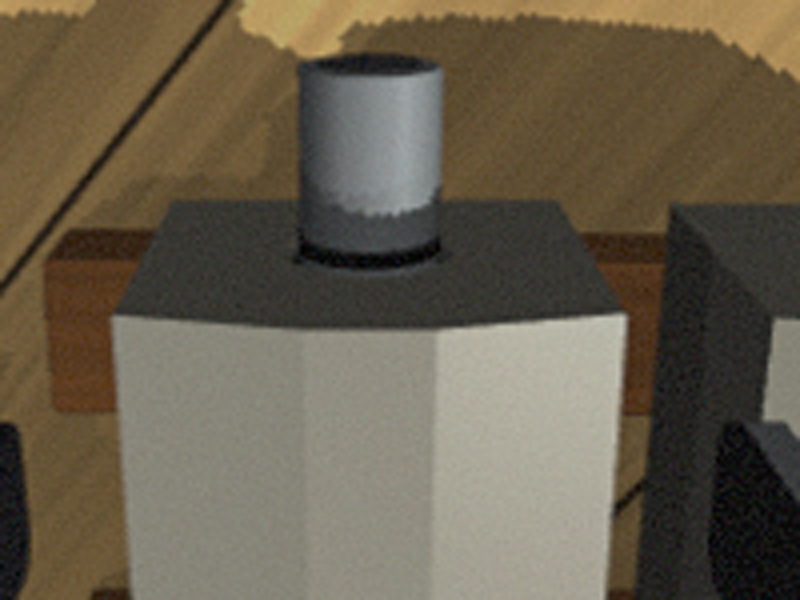

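```bash
python3 - <<'E'
from h import *
W=cam("wrist",(np.array([.4919,-.1186,.1798]),np.array([3.128,.014,2.266])))
a=np.radians(-50.4); u=np.array([np.cos(a),np.sin(a)]);v=np.array([-u[1],u[0]])
f=lambda L,z:onz(W,np.array(L)/4+[190,150],z)[:,:2]
for n,L,z in (("ring top",[[370,257]],.086),("tail top",[[370,76]],.086),("eaves",[[114,315],[627,314]],.11),("low",[[175,202],[557,202]],.03),("tail sides",[[298,66],[442,70]],.07),("ridge",[[365,329]],.118),("Beave",[[672,205]],.03)):
    P=f(L,z); print(n,P.round(4).tolist(),((P-MA)@u).round(4),((P-MA)@v).round(4))
E
```

```text
ring top [[0.4967, -0.1223]] [-0.0051] [-0.0027]
tail top [[0.4719, -0.0925]] [-0.0438] [-0.0028]
eaves [[0.4605, -0.1566], [0.5371, -0.0934]] [-0.0017 -0.0016] [-0.0524  0.0469]
low [[0.4613, -0.1572], [0.5376, -0.0942]] [-0.0008 -0.0006] [-0.0522  0.0467]
tail sides [[0.4606, -0.1028], [0.4851, -0.0837]] [-0.0431 -0.0422] [-0.0181  0.013 ]
ridge [[0.4976, -0.1256]] [-0.002] [-0.0041]
Beave [[0.5613, -0.0757]] [0.0002] [0.0768]
```

Request:
apply_moves:
  rows:
    - [[0.04, 0, 0, 0], [0.04, 0.003, 0, 0], [0, 0, 0.05, 0], [0, 0, 0.04, 0], [0, 0, 0.02, 0]]
  claw: 1

```text
time_s: 9.5
tcp_pos: [0.4372, -0.0504, 0.0631]
eef_rot: [3.132, 0.008, 2.267]
force: [0.5, -0.0, 0.4]
grip_width: 0.0002
```

```bash
python3 - <<'E'
from h import *
uv(MA); print(arm.sense()["tcp_pos"])
E
```

```text
u -0.0985 v -0.0027 tool z tilt u,v (deg) [0.45 0.56] F u,v 0.4 0.4
[ 0.43716505 -0.05035099  0.06309971]
```

Request:
apply_moves:
  rows:
    - [[-0.015, 0, 0.001, 0], [-0.013, 0, 0.001, 0], [-0.008, 0, 0.001, 0], [-0.004, 0, 0, 0], [0, 0, 0, 0]]

```text
time_s: 10.12
tcp_pos: [0.4636, -0.083, 0.0603]
eef_rot: [3.133, 0.007, 2.267]
force: [0.3, 0.2, -0.7]
grip_width: 0.0004
```

```bash
python3 - <<'E'
from h import *
uv(MA); print(arm.sense()["tcp_pos"])
E
```

```text
u -0.0564 v -0.0031 tool z tilt u,v (deg) [0.37 0.48] F u,v 0.1 0.3
[ 0.4636162  -0.08299446  0.06028007]
```

Request:
apply_moves:
  rows:
    - [[-0.003, 0, 0, 0], [-0.002, 0, 0, 0], [0, 0, 0, 0]]

```text
time_s: 10.5
tcp_pos: [0.4663, -0.0866, 0.0607]
eef_rot: [3.134, 0.006, 2.267]
force: [0.1, -0.1, 0.1]
grip_width: 0.0001
```

```bash
python3 - <<'E'
from h import *
uv(MA); print(arm.sense()["tcp_pos"])
cv2.imwrite("pics/d10.png",arm.read_camera("side")); crop("pics/d10.png","pics/d10a.png",290,200,60,50,10)
E
```

```text
u -0.0519 v -0.0034 tool z tilt u,v (deg) [0.34 0.46] F u,v 0.2 -0.0
[ 0.46632941 -0.08664572  0.06066003]
```

View pics/d10a.png

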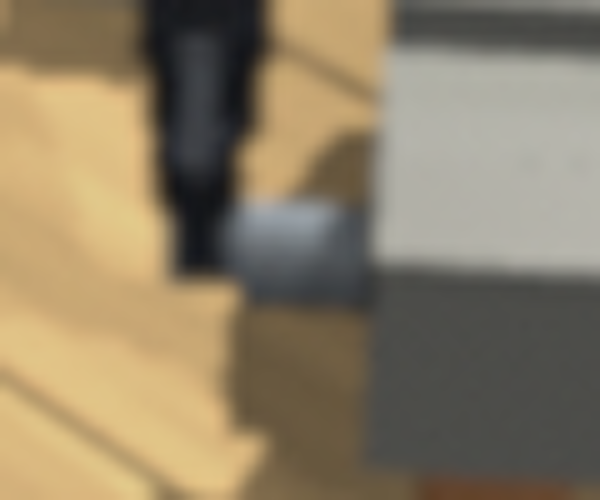

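Request:
apply_moves:
  rows:
    - [[-0.0015, 0, 0, 0], [0, 0, 0, 0], [0.03, 0, -0.02, 0], [0, 0, -0.05, 0], [-0.02, 0, -0.05, 0]]

```text
time_s: 11.18
tcp_pos: [0.4563, -0.0787, 0.1798]
eef_rot: [3.139, -0.001, 2.268]
force: [1.8, 0.3, 0.1]
grip_width: 0.0001
```

Request:
apply_moves:
  rows:
    - [[-0.045, 0, 0, 0], [0, 0, 0, 0]]
  claw: 0

```text
time_s: 11.42
tcp_pos: [0.4897, -0.1153, 0.185]
eef_rot: [3.133, 0.009, 2.269]
force: [-0.3, -0.1, 1.1]
grip_width: 0.036
```

```bash
python3 - <<'E'
from h import *
uv(MA)
cv2.imwrite("pics/w11.png",arm.read_camera("wrist"))
crop("pics/w11.png","pics/w11a.png",190,150,200,150,4)
E
```

```text
u -0.0149 v -0.0036 tool z tilt u,v (deg) [0.48 0.5 ] F u,v -0.1 -0.3
```

View pics/w11a.png

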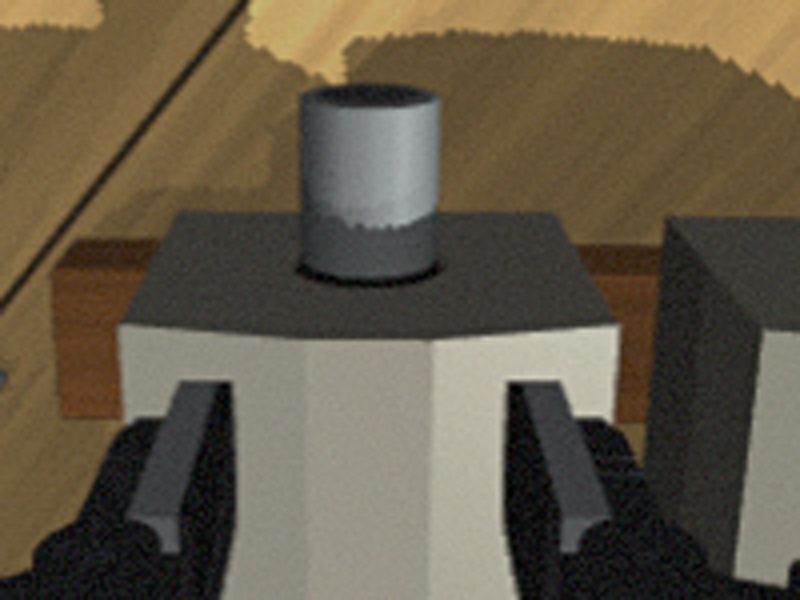

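Request:
apply_moves:
  rows:
    - [[0.05, 0.025, 0, 0], [0.05, 0.025, 0, 0], [0.05, 0.025, 0, 0.05], [0.05, 0.025, 0, 0.05], [0.05, 0.025, 0, 0.05]]

```text
time_s: 12.1
tcp_pos: [0.4258, 0.1646, 0.1813]
eef_rot: [3.138, 0.003, 2.107]
force: [0.4, 0.1, -0.5]
grip_width: 0.0855
```

```bash
python3 - <<'E'
from h import *
rem([.39,.30,.15],118.8); print(arm.sense()["q"].round(2))
E
```

```text
t 12.1 tcp [0.4258 0.1646 0.1813] rot [179.81   0.18 120.74] F [ 0.4  0.1 -0.5] w 0.0855
shift [0.1347 0.0383 0.031 ] roll 0.0338
[ 0.34  0.25  2.03 -0.    0.85 -0.19]
```

Request:
apply_moves:
  rows:
    - [[0.045, 0.013, 0, 0.03], [0.045, 0.013, 0, 0], [0.035, 0.012, 0, 0], [0, 0, 0, 0]]

```text
time_s: 12.6
tcp_pos: [0.389, 0.2985, 0.1783]
eef_rot: [-3.139, 0.003, 2.083]
force: [0.1, -1.0, 0.0]
grip_width: 0.0852
```

```bash
python3 - <<'E'
from h import *
rem([.39,.30,.15],118.8)
cv2.imwrite("pics/w12.png",arm.read_camera("wrist"))
E
```

```text
t 12.6 tcp [0.389  0.2985 0.1783] rot [-1.7984e+02  1.7000e-01  1.1935e+02] F [ 0.1 -1.   0. ] w 0.0852
shift [0.0009 0.0017 0.0283] roll 0.0096
```

View pics/w12.png

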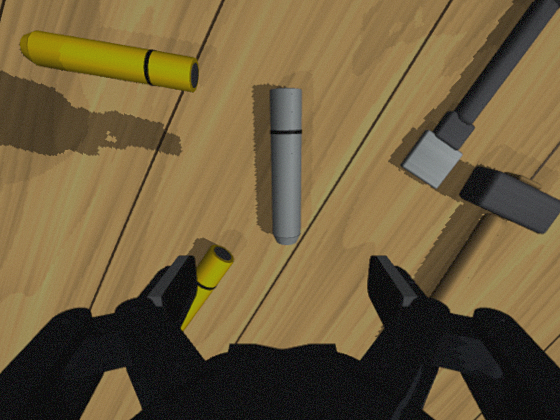

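```bash
python3 - <<'E'
from h import *
W=cam("wrist",(np.array([.389,.2985,.1783]),np.array([-3.139,.003,2.083])))
im=cv2.imread("pics/w12.png"); hsv=cv2.cvtColor(im,cv2.COLOR_BGR2HSV)
m=((hsv[...,1]<70)&(hsv[...,2]>70)).astype(np.uint8); m[:,:240]=0;m[:,330:]=0;m[:70]=0;m[260:]=0
m=cv2.morphologyEx(m,cv2.MORPH_CLOSE,np.ones((7,7)))
c=max(cv2.findContours(m,cv2.RETR_EXTERNAL,cv2.CHAIN_APPROX_NONE)[0],key=cv2.contourArea)
print(cv2.boundingRect(c))
rows=np.arange(95,230,5); ctr=[]
for r in rows:
    xs=np.where(m[r])[0]; ctr.append([(xs.min()+xs.max())/2,r])
P=onz(W,ctr,.016)[:,:2]; l=cv2.fitLine(P.astype(np.float32),cv2.DIST_L2,0,.01,.01).ravel()
d=l[:2]*(-np.sign(l[1])); print("dir",np.degrees(np.arctan2(d[1],d[0])))
for n,p,z in(("tail",[285.5,87.5],.02),("ring",[286,132],.03),("nose",[288,244],.012)):
    Q=onz(W,[p],z)[0,:2]; t=(Q-l[2:])@d; print(n,Q.round(4),t.round(4),(l[2:]+t*d).round(4))
print(P[[0,-1]])
E
```

```text
(274, 88, 28, 157)
dir -60.56397
tail [0.3417 0.3881] -0.0714 [0.3438 0.3894]
ring [0.3622 0.3526] -0.0304 [0.364  0.3536]
nose [0.4261 0.2446] 0.095 [0.4256 0.2444]
[[0.34701048 0.38367452]
 [0.41332173 0.26579003]]
```

Request:
apply_moves:
  rows:
    - [[0.04, 0.005, 0.02, 0], [0.035, 0, 0.05, 0], [0, 0, 0.04, 0], [0, 0, 0.03, 0], [0, 0, 0, 0]]

```text
time_s: 13.28
tcp_pos: [0.3545, 0.3604, 0.034]
eef_rot: [-3.135, 0.005, 2.078]
force: [0.5, -0.1, 0.5]
grip_width: 0.0856
```

```bash
python3 - <<'E'
from h import *
rem([.3566,.3667,.003],119.44)
cv2.imwrite("pics/w13.png",arm.read_camera("wrist"))
E
```

```text
t 13.275 tcp [0.3545 0.3604 0.034 ] rot [-179.61    0.29  119.09] F [ 0.5 -0.1  0.5] w 0.0856
shift [0.0046 0.0051 0.0309] roll -0.0062
```

View pics/w13.png

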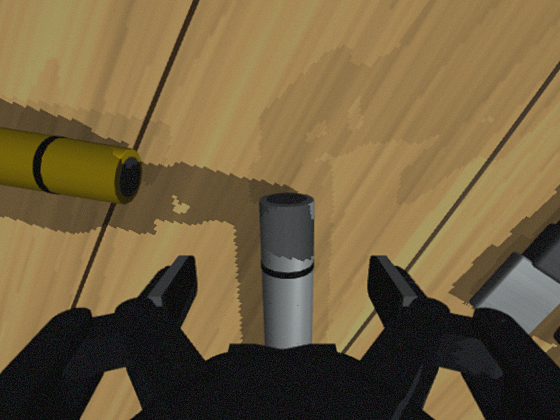

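```bash
python3 - <<'E'
from h import *
W=cam("wrist",(np.array([.3545,.3604,.034]),np.radians([-179.61,.29,119.09])))
R1=onz(W,[[288,274]],.031)[0,:2]; print("ring",R1, "axis",onz(W,[[262,260],[313,262],[265,330],[311,330]],.016)[:,:2])
T1=onz(W,[[288,205]],.031)[0,:2];print("tailtop",T1)
d=np.array([.491,-.871]); rem(np.r_[R1-.015*d,.003],119.44)
E
```

```text
ring [0.36162661 0.35354428] axis [[0.34768293 0.34668712]
 [0.37524304 0.36055298]
 [0.37328192 0.30236814]
 [0.39963943 0.317169  ]]
tailtop [0.34199443 0.38845459]
t 13.325 tcp [0.3551 0.361  0.0351] rot [-179.72    0.26  119.08] F [-0.4 -0.3  0.5] w 0.0857
shift [0.0054 0.0021 0.0321] roll -0.0063
```

Request:
apply_moves:
  rows:
    - [[0.005, 0.003, 0.012, 0], [0, 0, 0.012, 0], [0, 0, 0.007, 0], [0, 0, 0, 0]]

```text
time_s: 13.82
tcp_pos: [0.3574, 0.3678, 0.0052]
eef_rot: [3.141, 0.003, 2.077]
force: [0.2, -0.2, -0.7]
grip_width: 0.0856
```

Request:
apply_moves:
  rows:
    - [[0, 0, 0, 0], [0, 0, 0, 0], [0, 0, 0, 0], [0, 0, 0, 0], [0, 0, 0, 0]]
  claw: 1
  newtons: 100

```text
time_s: 14.45
tcp_pos: [0.3576, 0.368, 0.0063]
eef_rot: [3.14, 0.003, 2.077]
force: [0.5, 0.3, -2.3]
grip_width: 0.0289
```

```bash
python3 - <<'E'
from h import *
rem([.3566,.3667,.003],119.44)
cv2.imwrite("pics/w14.png",arm.read_camera("wrist"))
E
```

```text
t 14.45 tcp [0.3576 0.368  0.0063] rot [1.7993e+02 1.6000e-01 1.1899e+02] F [ 0.5  0.3 -2.3] w 0.0289
shift [-0.0006 -0.0015  0.0033] roll -0.0079
```

View pics/w14.png

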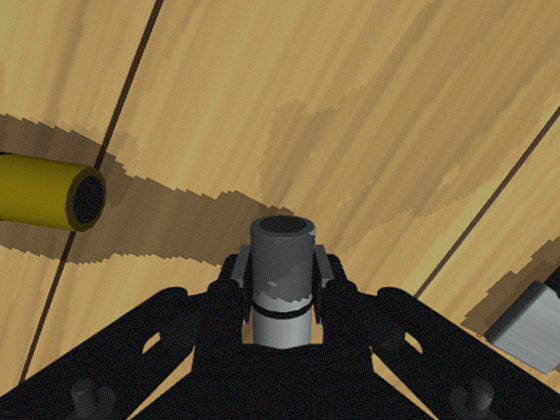

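Request:
apply_moves:
  rows:
    - [[0, 0, -0.01, 0], [0, 0, -0.02, 0], [0, 0, -0.03, 0], [0, 0, 0, 0]]

```text
time_s: 15.0
tcp_pos: [0.3567, 0.3675, 0.0677]
eef_rot: [-3.141, 0.003, 2.077]
force: [0.5, -0.0, -4.2]
grip_width: 0.0289
```

```bash
python3 - <<'E'
from h import *
rem([.3566,.3667,.003],119.44)
cv2.imwrite("pics/w15.png",arm.read_camera("wrist"))
cv2.imwrite("pics/d15.png",arm.read_camera("side")); crop("pics/d15.png","pics/d15a.png",150,100,160,120,5)
E
```

```text
t 15.0 tcp [0.3567 0.3675 0.0677] rot [-179.94    0.18  118.98] F [ 0.5 -0.  -4.2] w 0.0289
shift [-0.0005 -0.0004  0.0647] roll -0.008
```

View pics/d15a.png

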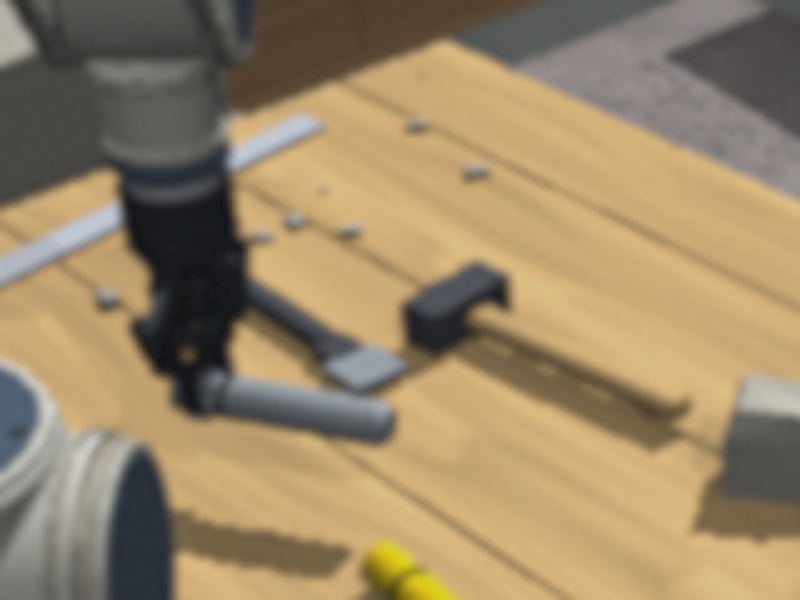

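View pics/w15.png

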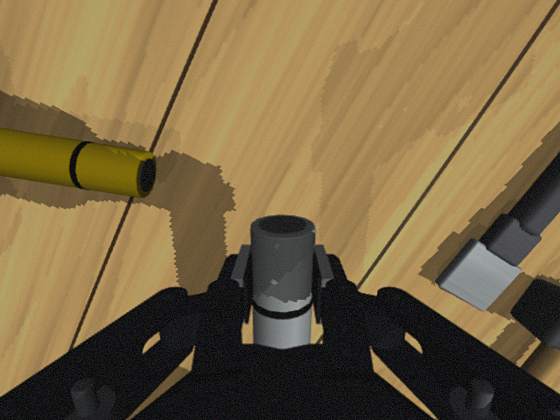

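```bash
cat >> h.py <<'E'
def plane(C,uvp,m,n):
    o,d=ray(C,uvp); m=np.array(m); return o+d*(((m-o)@n)/(d@n))[:,None]
E
python3 - <<'E'
from h import *
D=cam("side"); s=arm.sense(); yaw=s["eef_rot"][2]; n=np.array([np.sin(yaw),-np.cos(yaw),0]); x=np.array([np.cos(yaw),np.sin(yaw),0])
for nm,p in (("ring",[222,393]),("mid",[300,406]),("nearnose",[365,416]),("nose tip",[395,420])):
    P=plane(D,np.array([p])/5+[150,100],s["tcp_pos"],n)[0]; print(nm,P.round(4),"-x",-((P-s["tcp_pos"])@x).round(4),"dz",(P-s["tcp_pos"])[2].round(4))
W=cam("wrist")
for nm,p,dz in (("ring top",[282,312],.03),("tail top",[282,219],.03)):
    P=onz(W,[p],s["tcp_pos"][2]+dz)[0]; print(nm,-((P-s["tcp_pos"])@x).round(4), ((P-s["tcp_pos"])@n).round(4))
E
```

```text
ring [0.3604 0.3574 0.0767] -x 0.0102 dz 0.0109
mid [0.3888 0.306  0.0766] -x 0.0689 dz 0.0108
nearnose [0.4121 0.2639 0.0773] -x 0.117 dz 0.0115
nose tip [0.4228 0.2447 0.0781] -x 0.139 dz 0.0123
ring top 0.0096 -0.0003
tail top -0.0347 -0.0002
```

Request:
apply_moves:
  rows:
    - [[0, 0, -0.045, 0], [-0.02, 0, -0.045, 0], [-0.045, 0, -0.04, 0], [-0.05, 0, 0, -0.03], [-0.05, 0, 0, -0.03]]

```text
time_s: 15.72
tcp_pos: [0.4357, 0.2204, 0.1941]
eef_rot: [-3.126, 0.006, 2.145]
force: [0.6, 0.1, -3.8]
grip_width: 0.0293
```

Request:
apply_moves:
  rows:
    - [[-0.05, 0, 0, -0.03], [-0.05, 0, 0, -0.03], [-0.05, 0, 0, -0.03], [-0.05, 0, 0, -0.03], [0, 0, 0, 0]]

```text
time_s: 16.35
tcp_pos: [0.5523, 0.0485, 0.1874]
eef_rot: [-3.115, -0.002, 2.265]
force: [-1.4, 0.7, -3.9]
grip_width: 0.029
```

```bash
python3 - <<'E'
from h import *
rem([.534,-.035,.2],129.5)
E
```

```text
t 16.35 tcp [0.5523 0.0485 0.1874] rot [-1.7850e+02 -1.3000e-01  1.2978e+02] F [-1.4  0.7 -3.9] w 0.029
shift [-0.0524 -0.0678 -0.0109] roll 0.0049
```

Request:
apply_moves:
  rows:
    - [[-0.025, -0.035, -0.01, 0], [-0.025, -0.032, 0, 0], [0, 0, 0, 0]]

```text
time_s: 16.73
tcp_pos: [0.5291, -0.0336, 0.1942]
eef_rot: [-3.108, -0.01, 2.265]
force: [0.3, 1.1, -3.6]
grip_width: 0.0286
```

```bash
python3 - <<'E'
from h import *
rem([.534,-.035,.2],129.5); uv(MB)
cv2.imwrite("pics/w16.png",arm.read_camera("wrist"))
s=arm.sense(); np.savez("pics/w16.npz",p=s["tcp_pos"],e=s["eef_rot"])
E
```

```text
t 16.725 tcp [ 0.5291 -0.0336  0.1942] rot [-178.09   -0.56  129.78] F [ 0.3  1.1 -3.6] w 0.0286
shift [-0.0042  0.0027 -0.0059] roll 0.0048
u -0.0546 v -0.0482 tool z tilt u,v (deg) [-0.55 -1.91] F u,v -0.7 0.9
```

View pics/w16.png

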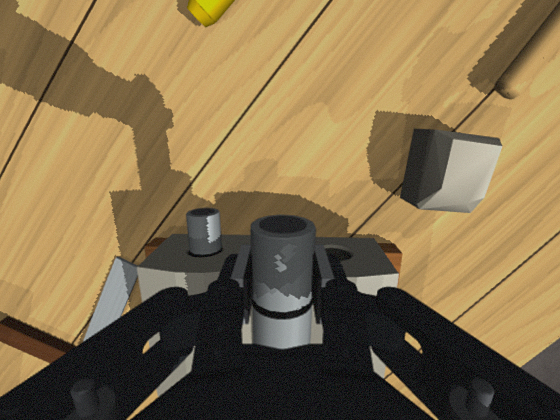

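Request:
apply_moves:
  rows:
    - [[0.01, -0.03, 0, 0], [0, 0, 0, 0]]

```text
time_s: 17.02
tcp_pos: [0.4984, -0.0421, 0.1936]
eef_rot: [-3.107, -0.013, 2.267]
force: [1.1, 1.0, -3.2]
grip_width: 0.0288
```

```bash
python3 - <<'E'
from h import *
uv(MB)
s=arm.sense(); np.savez("pics/w17.npz",p=s["tcp_pos"],e=s["eef_rot"])
cv2.imwrite("pics/w17.png",arm.read_camera("wrist"))
crop("pics/w17.png","pics/w17a.png",130,180,280,140,2.8)
E
```

```text
u -0.0676 v -0.0772 tool z tilt u,v (deg) [-0.72 -1.98] F u,v -0.1 1.5
```

View pics/w17a.png

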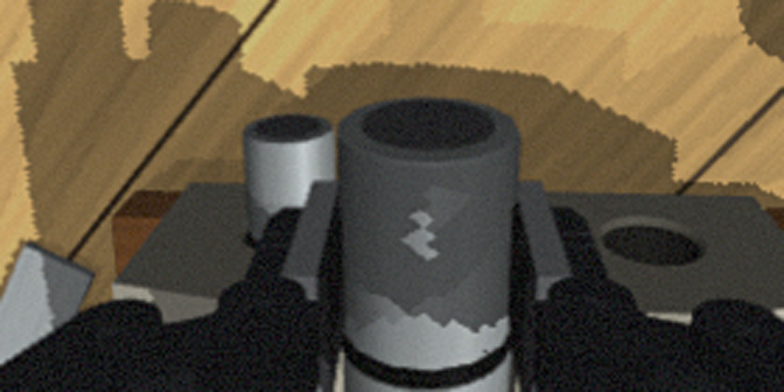

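```bash
python3 - <<'E'
from h import *
a=np.radians(-50.4); u=np.array([np.cos(a),np.sin(a)]);v=np.array([-u[1],u[0]])
for k,pts in (("w17",{"boreB":[653,241.5],"boreBleft":[602,241],"boreBright":[704,243],"tailA":[289,127]}),):
    z=np.load(f"pics/{k}.npz"); W=cam("wrist",(z["p"],z["e"]))
    for n,p in pts.items():
        P=onz(W,[np.array(p)/2.8+[130,180]],.07)[0,:2]; print(n,P.round(4),"uv B",((P-MB)@u).round(4),((P-MB)@v).round(4),"A",((P-MA)@u).round(4),((P-MA)@v).round(4))
    # lower face edge and right corner
    P=onz(W,np.array([[560,196],[755,199]])/2.8+[130,180],.03)[:,:2]; d=P[1]-P[0]; print(P,np.degrees(np.arctan2(d[1],d[0])))
z=np.load("pics/w16.npz"); W=cam("wrist",(z["p"],z["e"]))
P=onz(W,[[340,254]],.07)[0,:2]; print("w16 bore",P)
E
python3 - <<'E'
import sys; sys.path.insert(0,'.')
from h import *
crop("pics/w4.png","pics/w4b.png",200,240,180,120,4)
E
```

```text
boreB [ 0.5997 -0.0441] uv B -0.0015 -0.0004 A 0.0003 0.1266
boreBleft [ 0.5859 -0.0557] uv B -0.0014 -0.0185 A 0.0005 0.1085
boreBright [ 0.6139 -0.0327] uv B -0.0013 0.0177 A 0.0006 0.1447
tailA [ 0.4743 -0.0944] uv B -0.0427 -0.1291 A -0.0409 -0.0021
[[ 0.57878512 -0.06285768]
 [ 0.63909452 -0.01286738]] 39.655248513880636
w16 bore [ 0.60490292 -0.04024841]
```

View pics/w4b.png

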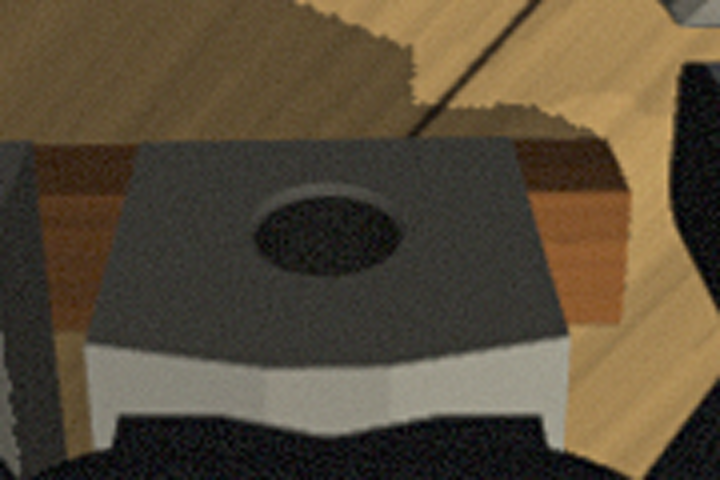

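```bash
python3 - <<'E'
from h import *
a=np.radians(-50.4); u=np.array([np.cos(a),np.sin(a)]);v=np.array([-u[1],u[0]])
W=cam("wrist",(np.array([.5435,.0261,.1675]),np.radians([179.55,.49,128.56])))
f=lambda L,z:onz(W,np.array(L)/4+[200,240],z)[:,:2]
for n,L,z in (("bore",[[328,230],[252,232],[403,234]],.07),("eaves",[[85,344],[569,337]],.11),("low",[[136,143],[515,138]],.03)):
    P=f(L,z); d=P[-1]-P[-2]; print(n,P.round(4).tolist(),((P-MB)@u).round(4),((P-MB)@v).round(4),np.degrees(np.arctan2(d[1],d[0])))
rem(np.r_[np.array([.6,-.0445])-.21*u,.12],129.5)
E
```

```text
bore [[0.5998, -0.044], [0.586, -0.0556], [0.6145, -0.0339]] [-0.0015 -0.0014  0.0001] [-0.0003 -0.0183  0.0175] 37.295049917999286
eaves [[0.5603, -0.0746], [0.6371, -0.0122]] [-0.0031 -0.0023] [-0.0502  0.0487] 39.12801394536462
low [[0.5597, -0.0762], [0.639, -0.0118]] [-0.0023 -0.0014] [-0.0517  0.0504] 39.081575906307854
t 17.075 tcp [ 0.5002 -0.0419  0.194 ] rot [-178.13   -0.64  129.92] F [ 0.7 -0.1 -3.5] w 0.0289
shift [0.1431 0.0784 0.0731] roll 0.0074
```

Request:
apply_moves:
  rows:
    - [[0.04, 0.02, 0, 0], [0.045, 0.03, 0, 0.005], [0, 0.03, 0.03, 0.005], [0, 0, 0.04, 0], [0, 0, 0, 0]]

```text
time_s: 17.7
tcp_pos: [0.5103, 0.0833, 0.1212]
eef_rot: [-3.116, -0.008, 2.262]
force: [-1.2, -0.2, -4.0]
grip_width: 0.0289
```

```bash
cat >> h.py <<'E'
MB2=np.array([.5998,-.044])
E
python3 - <<'E'
from h import *
rem([.505,.072,.059],129.3); uv(MB2,-50.7)
E
```

```text
t 17.7 tcp [0.5103 0.0833 0.1212] rot [-178.51   -0.46  129.58] F [-1.2 -0.2 -4. ] w 0.0289
shift [-0.0058 -0.0096  0.0625] roll 0.0048
u -0.1552 v 0.0113 tool z tilt u,v (deg) [-0.45 -1.49] F u,v -0.6 -1.1
```

Request:
apply_moves:
  rows:
    - [[0, -0.01, 0.03, 0.005], [0, -0.001, 0.03, 0], [0, 0, 0, 0]]

```text
time_s: 18.08
tcp_pos: [0.505, 0.0776, 0.0641]
eef_rot: [-3.122, -0.004, 2.258]
force: [-1.6, 0.2, -3.6]
grip_width: 0.0294
```

```bash
python3 - <<'E'
from h import *
rem([.505,.072,.059],129.3); uv(MB2,-50.7)
cv2.imwrite("pics/d18.png",arm.read_camera("side")); crop("pics/d18.png","pics/d18a.png",220,140,140,110,5.5)
cv2.imwrite("pics/s18.png",arm.read_camera("scene")); crop("pics/s18.png","pics/s18a.png",240,160,140,110,5.5)
E
```

```text
t 18.075 tcp [0.505  0.0776 0.0641] rot [-178.87   -0.24  129.36] F [-1.6  0.2 -3.6] w 0.0294
shift [-0.0044 -0.0034  0.0051] roll 0.0011
u -0.1542 v 0.0036 tool z tilt u,v (deg) [-0.24 -1.13] F u,v -1.1 -1.1
```

View pics/d18a.png

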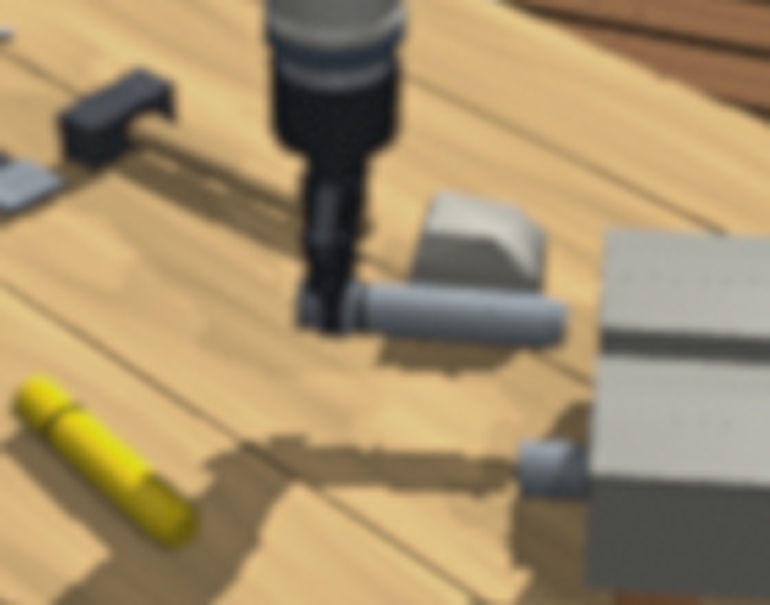

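View pics/s18a.png

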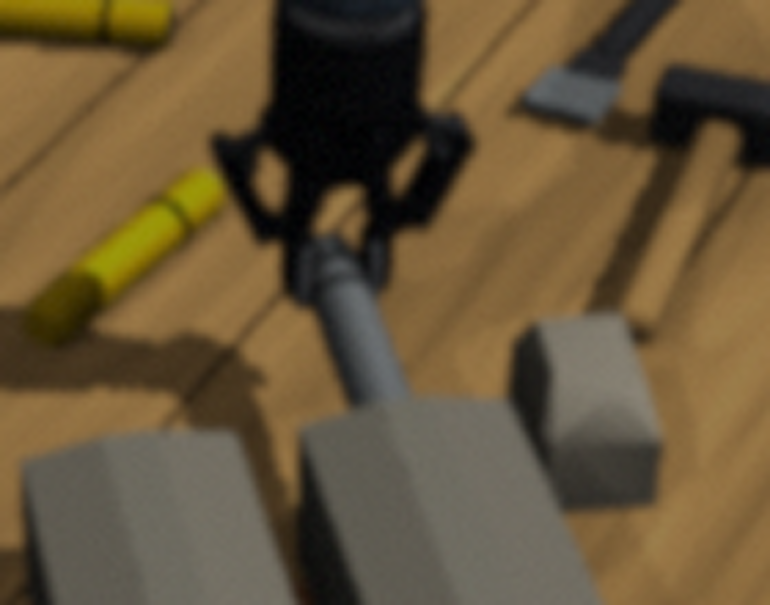

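Request:
apply_moves:
  rows:
    - [[0, -0.004, 0.005, 0], [-0.004, 0, 0, 0], [0, 0, 0, 0]]

```text
time_s: 18.55
tcp_pos: [0.5086, 0.0721, 0.0639]
eef_rot: [-3.13, 0.001, 2.258]
force: [-1.0, 0.6, -4.1]
grip_width: 0.0286
```

```bash
python3 - <<'E'
from h import *
uv(MB2,-50.7); s=arm.sense(); print(s["tcp_pos"], np.degrees(s["eef_rot"]))
im=arm.read_camera("side"); cv2.imwrite("pics/d19.png",im); crop("pics/d19.png","pics/d19a.png",265,180,80,40,9)
E
```

```text
u -0.1476 v 0.0029 tool z tilt u,v (deg) [ 0.06 -0.65] F u,v -1.1 -0.4
[0.50856879 0.07210834 0.06394057] [-1.79348670e+02  6.00162127e-02  1.29373956e+02]
```

View pics/d19a.png

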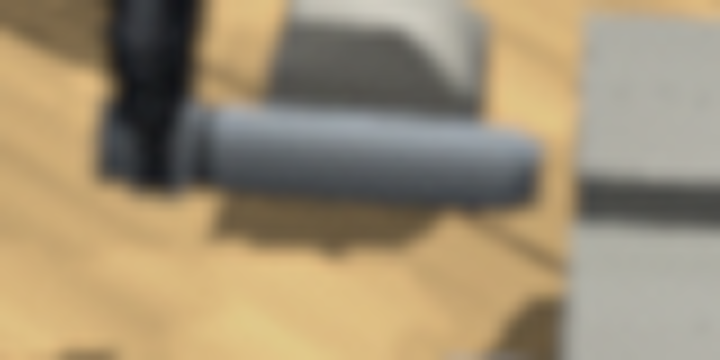

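```bash
python3 - <<'E'
from h import *
D=cam("side"); s=arm.sense(); yaw=s["eef_rot"][2]; n=np.array([np.sin(yaw),-np.cos(yaw),0]); x=np.array([np.cos(yaw),np.sin(yaw),0])
for nm,p in (("ring",[208,148]),("r2",[220,149]),("nose",[480,166]),("tip",[540,170])):
    P=plane(D,np.array([p])/9+[265,180],s["tcp_pos"],n)[0]; print(nm,P.round(4),"-x",-((P-s["tcp_pos"])@x).round(4),"dz",(P-s["tcp_pos"])[2].round(4))
E
```

```text
ring [0.5189 0.0592 0.0718] -x 0.0168 dz 0.008
r2 [0.5216 0.0559 0.0717] -x 0.0211 dz 0.0079
nose [ 0.5808 -0.0163  0.0708] -x 0.1144 dz 0.007
tip [ 0.5944 -0.0328  0.0705] -x 0.1358 dz 0.0067
```

Request:
apply_moves:
  rows:
    - [[0, -0.004, 0.006, 0], [0, 0, 0, 0]]

```text
time_s: 18.85
tcp_pos: [0.5048, 0.0694, 0.0576]
eef_rot: [-3.13, 0.001, 2.258]
force: [0.6, -1.0, -5.1]
grip_width: 0.0287
```

```bash
python3 - <<'E'
from h import *
uv(MB2,-50.7); rem([.505,.072,.0595],129.3)
E
```

```text
u -0.1479 v -0.0017 tool z tilt u,v (deg) [ 0.04 -0.68] F u,v 1.2 -0.2
t 18.85 tcp [0.5048 0.0694 0.0576] rot [-1.7932e+02  4.0000e-02  1.2937e+02] F [ 0.6 -1.  -5.1] w 0.0287
shift [ 0.0019  0.0018 -0.0019] roll 0.0012
```

Request:
apply_moves:
  rows:
    - [[-0.015, 0.0015, -0.002, 0], [0, 0, 0, 0]]

```text
time_s: 19.1
tcp_pos: [0.5165, 0.058, 0.0597]
eef_rot: [-3.13, 0.001, 2.258]
force: [-1.2, 0.4, -3.7]
grip_width: 0.0289
```

```bash
python3 - <<'E'
from h import *
uv(MB2,-50.7); rem([.505,.072,.0595],129.3)
E
```

```text
u -0.1317 v 0.0002 tool z tilt u,v (deg) [ 0.06 -0.66] F u,v -1.1 -0.6
t 19.1 tcp [0.5165 0.058  0.0597] rot [-1.7933e+02  5.0000e-02  1.2938e+02] F [-1.2  0.4 -3.7] w 0.0289
shift [ 0.0181 -0.      0.0002] roll 0.0014
```

Well aligned with the nose at the mouth. Advance gently.

Request:
apply_moves:
  rows:
    - [[-0.008, 0, 0, 0], [-0.006, 0, 0, 0], [-0.005, 0, 0, 0]]

```text
time_s: 19.48
tcp_pos: [0.5295, 0.0424, 0.0598]
eef_rot: [-3.13, 0.001, 2.258]
force: [0.2, 0.5, -2.4]
grip_width: 0.0288
```

```bash
python3 - <<'E'
from h import *
uv(MB2,-50.7); rem([.505,.072,.0595],129.3)
E
```

```text
u -0.1114 v 0.0003 tool z tilt u,v (deg) [ 0.05 -0.66] F u,v -0.3 0.5
t 19.475 tcp [0.5295 0.0424 0.0598] rot [-1.7934e+02  5.0000e-02  1.2938e+02] F [ 0.2  0.5 -2.4] w 0.0288
shift [ 0.0384 -0.0001  0.0003] roll 0.0014
```

Request:
apply_moves:
  rows:
    - [[-0.008, 0, 0, 0], [-0.01, 0, 0, 0], [-0.01, 0, 0, 0]]

```text
time_s: 19.85
tcp_pos: [0.5482, 0.0194, 0.0598]
eef_rot: [-3.13, 0.001, 2.258]
force: [0.1, 0.5, -2.1]
grip_width: 0.0286
```

```bash
python3 - <<'E'
from h import *
uv(MB2,-50.7); rem([.505,.072,.0595],129.3)
E
```

```text
u -0.0817 v 0.0003 tool z tilt u,v (deg) [ 0.05 -0.67] F u,v -0.3 0.4
t 19.85 tcp [0.5482 0.0194 0.0598] rot [-1.7933e+02  5.0000e-02  1.2940e+02] F [ 0.1  0.5 -2.1] w 0.0286
shift [ 0.0681 -0.      0.0003] roll 0.0017
```

Request:
apply_moves:
  rows:
    - [[-0.01, 0, 0, 0], [-0.01, 0, 0, 0], [-0.01, 0, 0, 0], [-0.01, 0, 0, 0]]

```text
time_s: 20.35
tcp_pos: [0.5756, -0.014, 0.0598]
eef_rot: [-3.13, 0.001, 2.258]
force: [0.3, 0.5, -2.6]
grip_width: 0.0286
```

```bash
python3 - <<'E'
from h import *
uv(MB2,-50.7); rem([.505,.072,.0595],129.3)
E
```

```text
u -0.0386 v 0.0002 tool z tilt u,v (deg) [ 0.05 -0.66] F u,v -0.2 0.6
t 20.35 tcp [ 0.5756 -0.014   0.0598] rot [-1.7934e+02  5.0000e-02  1.2938e+02] F [ 0.3  0.5 -2.6] w 0.0286
shift [1.113e-01 1.000e-04 2.000e-04] roll 0.0014
```

Request:
apply_moves:
  rows:
    - [[-0.008, 0, 0, 0], [-0.008, 0, 0, 0], [0, 0, 0, 0]]

```text
time_s: 20.72
tcp_pos: [0.587, -0.0279, 0.0598]
eef_rot: [-3.13, 0.001, 2.257]
force: [0.1, -0.8, -3.4]
grip_width: 0.0287
```

```bash
python3 - <<'E'
from h import *
uv(MB2,-50.7)
cv2.imwrite("pics/w20.png",arm.read_camera("wrist"));crop("pics/w20.png","pics/w20a.png",190,190,200,150,4)
E
```

```text
u -0.0205 v 0.0003 tool z tilt u,v (deg) [ 0.07 -0.64] F u,v 0.7 -0.4
```

View pics/w20a.png

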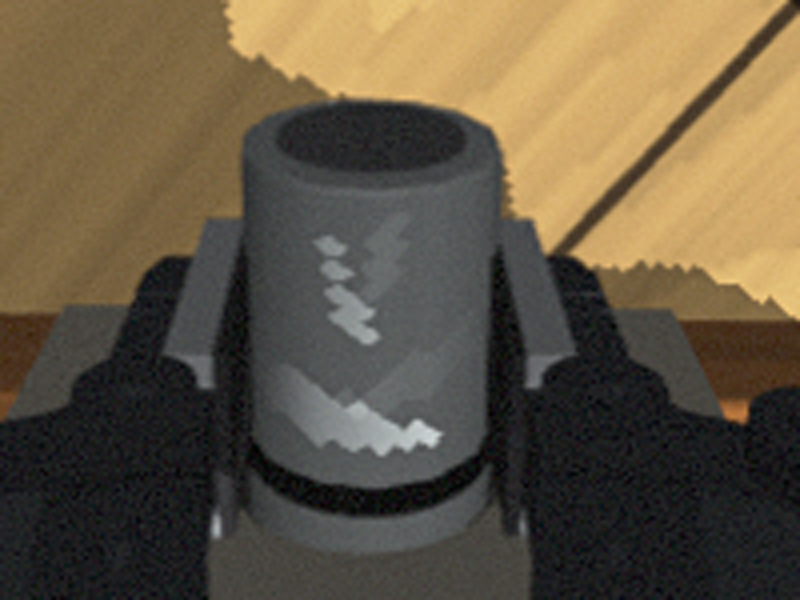

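Request:
apply_moves:
  rows:
    - [[-0.004, 0, 0, 0], [0, 0, 0, 0]]

```text
time_s: 21.02
tcp_pos: [0.5891, -0.0306, 0.0597]
eef_rot: [-3.13, 0.001, 2.258]
force: [1.1, 0.1, -3.4]
grip_width: 0.0286
```

Request:
apply_moves:
  rows:
    - [[0, 0, 0, 0], [0, 0, 0, 0], [0, 0, 0, 0], [0, 0, 0, 0]]
  claw: 0

```text
time_s: 21.52
tcp_pos: [0.5898, -0.0304, 0.0607]
eef_rot: [-3.131, 0.002, 2.259]
force: [-0.1, 0.2, -0.0]
grip_width: 0.0851
```

Request:
apply_moves:
  rows:
    - [[0, 0, -0.04, 0], [0, 0, -0.05, 0], [0, 0, -0.03, 0], [0, 0, 0, 0]]

```text
time_s: 22.02
tcp_pos: [0.5903, -0.0293, 0.1835]
eef_rot: [-3.13, 0.001, 2.259]
force: [-0.4, 0.3, -0.2]
grip_width: 0.0853
```

```bash
python3 - <<'E'
from h import *
uv(MB2,-50.7); s=arm.sense(); np.savez("pics/w21.npz",p=s["tcp_pos"],e=s["eef_rot"])
cv2.imwrite("pics/w21.png",arm.read_camera("wrist"));crop("pics/w21.png","pics/w21a.png",190,150,200,150,4)
E
```

```text
u -0.0174 v 0.002 tool z tilt u,v (deg) [ 0.06 -0.66] F u,v -0.5 -0.1
```

View pics/w21a.png

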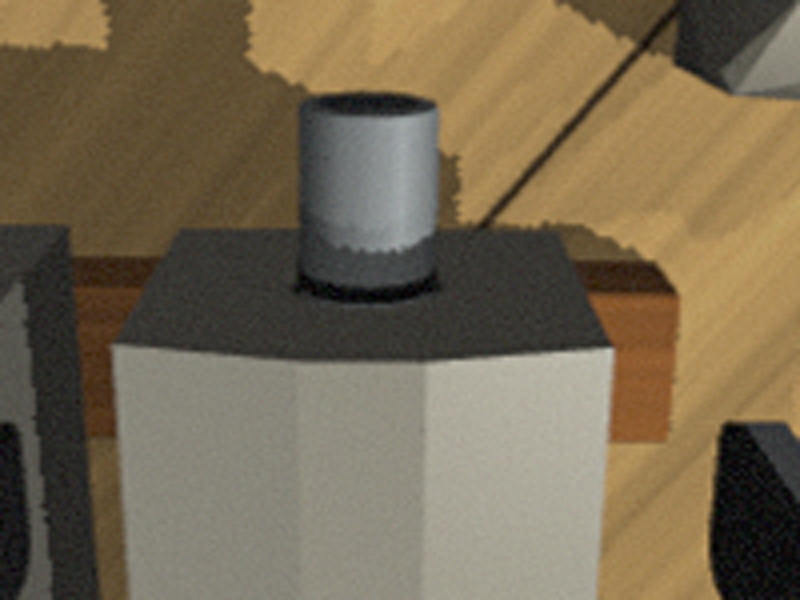

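```bash
python3 - <<'E'
from h import *
z=np.load("pics/w21.npz"); W=cam("wrist",(z["p"],z["e"]))
a=np.radians(-50.7); u=np.array([np.cos(a),np.sin(a)]);v=np.array([-u[1],u[0]])
f=lambda L,h:onz(W,np.array(L)/4+[190,150],h)[:,:2]
for n,L,h in (("ring top",[[369,292]],.0855),("tail top",[[369,112]],.0855),("tail c",[[368,104]],.07),("eaves",[[114,346],[612,347]],.11),("ridge",[[362,360]],.118),("low",[[183,230],[560,230]],.03)):
    P=f(L,h); print(n,((P-MB2)@u).round(4),((P-MB2)@v).round(4))
E
```

```text
ring top [-0.0033] [0.0007]
tail top [-0.0431] [0.0007]
tail c [-0.0418] [0.0003]
eaves [-0.0006 -0.001 ] [-0.0497  0.0491]
ridge [-0.0014] [-0.0002]
low [-0.0002 -0.0006] [-0.0491  0.0504]
```

Request:
apply_moves:
  rows:
    - [[0.04, 0, 0, 0], [0.03, -0.002, 0, 0], [0, 0, 0.04, 0], [0, 0, 0.05, 0], [0, 0, 0.03, 0]]
  claw: 1

```text
time_s: 22.7
tcp_pos: [0.538, 0.0242, 0.055]
eef_rot: [-3.126, -0.003, 2.258]
force: [0.5, -0.3, -0.1]
grip_width: 0.0
```

```bash
python3 - <<'E'
from h import *
uv(MB2,-50.7); print(arm.sense()["tcp_pos"])
E
```

```text
u -0.0919 v -0.0047 tool z tilt u,v (deg) [-0.15 -0.91] F u,v 0.6 0.2
[0.53799426 0.02416    0.05498221]
```

Request:
apply_moves:
  rows:
    - [[-0.015, 0.004, -0.003, 0], [-0.013, 0, 0, 0], [-0.006, 0, 0, 0], [0, 0, 0, 0]]

```text
time_s: 23.2
tcp_pos: [0.5633, -0.0019, 0.0565]
eef_rot: [-3.122, -0.005, 2.258]
force: [-0.4, 0.8, -0.6]
grip_width: -0.0002
```

```bash
python3 - <<'E'
from h import *
uv(MB2,-50.7); print(arm.sense()["tcp_pos"])
E
```

```text
u -0.0556 v -0.0016 tool z tilt u,v (deg) [-0.29 -1.09] F u,v -0.8 0.2
[ 0.56334562 -0.00194984  0.05651749]
```

Request:
apply_moves:
  rows:
    - [[-0.003, 0, 0, 0], [-0.001, 0, 0, 0], [0, 0, 0, 0]]

```text
time_s: 23.58
tcp_pos: [0.5662, -0.005, 0.0579]
eef_rot: [-3.124, -0.004, 2.258]
force: [0.6, 0.3, -0.2]
grip_width: -0.0002
```

```bash
python3 - <<'E'
from h import *
uv(MB2,-50.7); print(arm.sense()["tcp_pos"])
E
```

```text
u -0.0515 v -0.0013 tool z tilt u,v (deg) [-0.24 -1.02] F u,v 0.1 0.6
[ 0.56615464 -0.0050126   0.0578646 ]
```

Near target; back off and look at both from above.

Request:
apply_moves:
  rows:
    - [[0.03, 0, -0.02, 0], [0, 0, -0.05, 0], [-0.02, 0, -0.05, 0], [-0.045, 0, 0, 0], [0, 0, 0, 0]]

```text
time_s: 24.2
tcp_pos: [0.5905, -0.0306, 0.1817]
eef_rot: [-3.124, -0.003, 2.26]
force: [-0.4, -0.5, 0.6]
grip_width: -0.0001
```

Request:
apply_moves:
  rows:
    - [[0, -0.03, 0, 0], [0, -0.025, 0, 0], [0, 0, 0, 0]]
  claw: 0

```text
time_s: 24.58
tcp_pos: [0.5453, -0.0648, 0.1817]
eef_rot: [-3.122, -0.005, 2.261]
force: [1.1, 0.1, -0.1]
grip_width: 0.0546
```

```bash
python3 - <<'E'
from h import *
uv(MB2,-50.7); s=arm.sense(); np.savez("pics/w22.npz",p=s["tcp_pos"],e=s["eef_rot"])
cv2.imwrite("pics/w22.png",arm.read_camera("wrist"));crop("pics/w22.png","pics/w22a.png",150,160,266,150,3)
E
```

```text
u -0.0185 v -0.0553 tool z tilt u,v (deg) [-0.29 -1.11] F u,v 0.6 0.9
```

View pics/w22a.png

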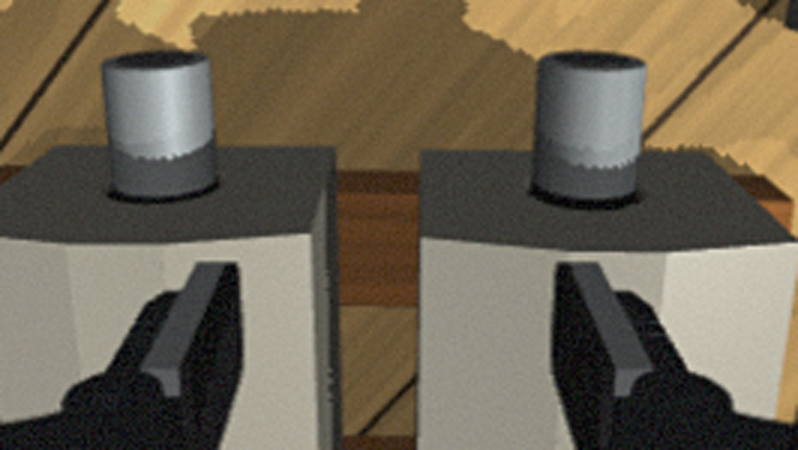

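```bash
python3 - <<'E'
from h import *
z=np.load("pics/w22.npz"); W=cam("wrist",(z["p"],z["e"]))
a=np.radians(-50.6); u=np.array([np.cos(a),np.sin(a)]);v=np.array([-u[1],u[0]])
f=lambda L,h:onz(W,np.array(L)/3+[150,160],h)[:,:2]
for n,L,h in (("A tail top",[[158,68]],.0855),("A tail c",[[157,60]],.07),("A low",[[50,147],[333,147]],.03),("A eaveR",[[310,236]],.11),("A ring",[[162,196]],.0855),("B tail top",[[591,69]],.0855),("B tail c",[[591,61]],.07),("B low",[[422,152],[703,150]],.03),("B eaves",[[420,238],[797,240]],.11),("B ring",[[586,200]],.0855)):
    P=f(L,h); print(n,((P-MB2)@u).round(4),((P-MB2)@v).round(4))
E
```

```text
A tail top [-0.0409] [-0.1238]
A tail c [-0.0401] [-0.1285]
A low [-0.0005 -0.0012] [-0.1812 -0.0806]
A eaveR [-0.0012] [-0.0796]
A ring [-0.003] [-0.1255]
B tail top [-0.0413] [-0.0037]
B tail c [-0.0404] [-0.0007]
B low [ 0.0004 -0.001 ] [-0.0494  0.0486]
B eaves [-0.001  -0.0012] [-0.0507  0.048 ]
B ring [-0.0028] [-0.0027]
```

```bash
python3 - <<'E'
from h import *
im=arm.read_camera("side"); cv2.imwrite("pics/d23.png",im)
i2=arm.read_camera("scene"); cv2.imwrite("pics/s23.png",i2)
D=cam("side"); mid=(MB2+MA)/2; a=np.radians(-50.6); v=np.array([-np.sin(a),np.cos(a)])
W=cam("wrist",(np.array([.5903,-.0293,.1835]),np.array([-3.13,.001,2.259])))
S=cam("scene"); a0=cv2.imread("pics/scene0.png"); b0=cv2.imread("pics/side0.png")
d=(cv2.absdiff(a0,i2).max(2)>40).astype(np.uint8)*255; cv2.imwrite("pics/diff.png",np.hstack([cv2.resize(im,(400,300)),cv2.resize(d,(400,300))]))
E
```

```text
Traceback (most recent call last):
ValueError: all the input arrays must have same number of dimensions, but the array at index 0 has 3 dimension(s) and the array at index 1 has 2 dimension(s)
```

View pics/s23.png

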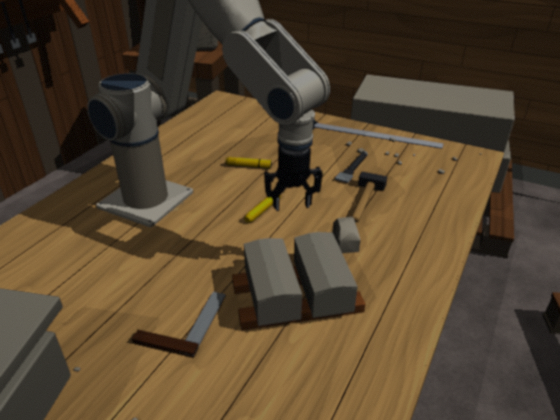

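```bash
python3 - <<'E'
from h import *
mid=(MB2+np.array([.5,-.1255]))/2; a=np.radians(-50.6); v=np.array([-np.sin(a),np.cos(a)])
P=onz(cam("scene"),[[347,235]],.035)[0]; Q=onz(cam("side"),[[314,201]],.035)[0]
print("waste",P,(P[:2]-mid)@v, Q)
print(arm.sense()["time_s"], arm.sense()["force"])
crop("pics/d23.png","pics/d23a.png",220,120,200,150,4)
E
```

```text
waste [0.65071665 0.08434091 0.035     ] 0.18523157380941027 [0.59774971 0.01655386 0.035     ]
24.725 [ 0.81437556 -0.47169159  0.09575308]
```

View pics/d23a.png

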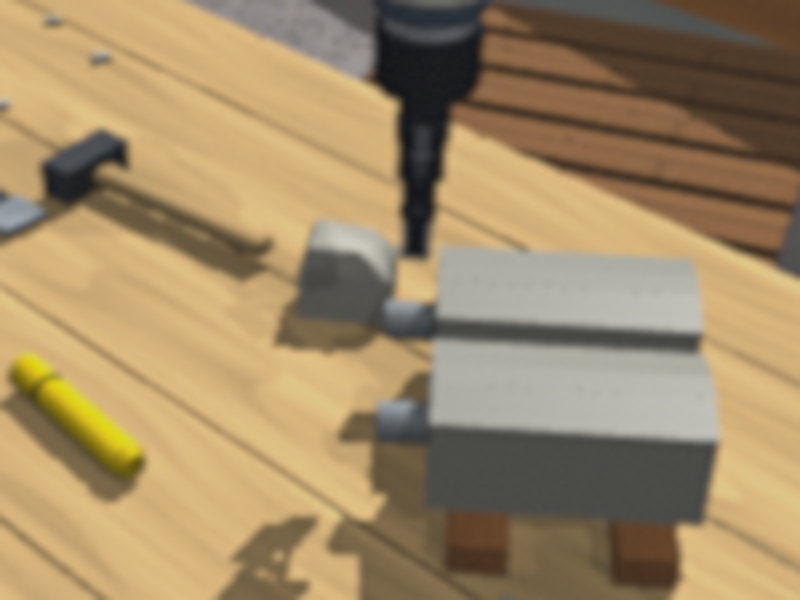

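```bash
python3 -c "
from cell import arm
print(arm.sign_off())"
```

```text
the job is handed in; nothing more can be done
None
```

I handed the job in at about 25 s of the 72 s allowed; the sign-off gives no verdict.

- **Waste block:** I gripped it, lifted it clear and set it down beside stone B. The last scene picture puts its middle about 185 mm from the middle line, against the 140 mm needed. My side-camera figure for it disagreed because I had picked the wrong pixel. I did not redo it, but the side picture shows the block standing on the bench clear of stone B.
- **Dowel A:** I pushed it in with the shut fingers until the ring was level with the face. The tail now stands about 40 mm out, as it should.
- **Dowel B:** I took the grey dowel from the bench, put it in about 120 mm nose first without any noticeable force, then pushed it the last few millimetres at the tail. Its tail also stands about 40 mm out.
- **Ring check:** In the last wrist picture, the tails put both rings within about 1 mm of level. Sighting the rings directly gave about 2 mm out instead; both figures are within the 5 mm allowed.
- **Hammer, chisel and square:** I never touched them, and they look unmoved in the last pictures. My before-and-after picture difference failed with a script error, so I checked this by eye only.
- **Yellow dowels:** I left both alone.
- **Arm:** It ended clear above the stones, touching nothing.

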